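# Clear the packing table

## Robot

A 7-joint arm with a two-finger parallel gripper is mounted at the origin on the work surface. World frame = base frame: x ahead of the robot, y to its left, z up, the work surface at z = 0. Lengths are in mm, angles in rad, forces in N, time in s.
With the tool pointing down it reaches from about 400 to 875 mm from the base axis. Payload 4.4 kg.
Tool frame: the origin (TCP) lies on the centre line of the jaws, within the pads' length; the fingertips stand 14 mm ahead of it and the grasp point (between the pads) lies 5 mm behind it (tips_ahead is the distance from the TCP to the fingertips, in mm); z points along the fingers, y is the line along which they close (so a half turn about z gives the same grasp; the last joint's range is limited). The gripper opens to 85 mm and grips with 20 to 120 N. Pads are 22 mm wide; open, the fingers measure 114 mm over their backs; the gripper's body (76 mm by 85 mm) begins 54 mm behind the grasp point. The pads swing forward as they close: fully open they stand 13 mm farther back than shut.
Start: joints at [1.184, 0.628, 0.038, 1.517, -0.027, 0.996, -0.02], TCP at [204.99, -616.844, 213.213] pointing down, gripper open.
Joint ranges: [-3.06, 3.06], [-0.37, 2.12], [-1.25, 1.32], [0.18, 2.47], [-1.1, 4.24], [0.23, 1.98], [-2.94, 2.94]. Speed limits (rad/s): [2.57, 2.57, 3.14, 3.14, 3.14, 3.14, 3.14].

## Interface

Orientations are given as [roll, pitch, yaw] about the fixed x, y, z axes, in that order (R = Rz(yaw) Ry(pitch) Rx(roll)).
In Python, from cell import * gives the robot as it stands.
- The arm moves only by the tool move_arm, never from a script. Its argument "rows" is text: rows parted by semicolons, each of 7 numbers parted by spaces: the shift along the tool's x, y, z scaled (see below), then the turn, a rotation vector about the tool's x, y, z scaled (see below), then the closure, from -1 (fully open) to 1 (shut). A call has 1 to 12 rows; each row is the pose to reach, as a shift and turn from the pose commanded when the call began, along the tool's axes at that moment; what a row does not reach only later rows make up. The controller multiplies each number of a shift by 0.3 m and each number of a turn by pi/2 rad. A row lasts 1/12 s, in which the tool goes at most 41.7 mm and 7.16 degrees, less where a joint would pass 70% of its speed; a pose out of reach is approached as far as the arm can. A call with a number of a shift or a turn outside -1 to 1 is refused whole. A call with a gripper value outside its range is refused whole. The fingers move at their own pace and stop on an object; the grip force is fixed at half the most. Time passes only in rows, so rows that repeat a pose let the fingers close. It gives the time, the measured TCP pose, the force, the opening and the grip force at its end, in the units of the state.
- read_state(): the state, without advancing time (a new reading comes with each control period).
- get_image(name): name is "scene" or "top" or "wrist"; returns a dict with "img" (400x640x3 uint8, red, green, blue), "vfov" (degrees; the focal length in pixels is half the picture's height over the tangent of half this angle, whatever the lens; pixels are square), "cx", "cy" (the principal point, pixels), "extrinsics" (4x4, takes a point from camera to world coordinates); the wrist camera has in their place "T_tool_cam" (4x4, takes a point from camera to tool coordinates, whose origin is the TCP and whose axes are the flange's). Camera axes: x right, y up, looking along -z (the intrinsics and any distortion apply to the point x, -y, -z); pixel columns grow to the right and rows downward; lengths in mm; the calibration is good to about 2 mm. A picture is of the moment at which its call begins: read the wrist's pose just before it. There is no depth.
- finish_job(): hands the job in; it is judged then, once.
The state is a dict: "clock": time; "qpos": joint angles; "qd": joint speeds; "tau": joint torques, N m; "eef_pos": TCP position; "tool_rot": TCP orientation; "force": force on the tool from outside, world axes, zero at the start; "torque": the same for the moment, N m; "width": finger opening in mm; "gripper_force": force on a finger pad.
Only numpy, scipy, OpenCV 4.12 (cv2) and the standard library are available. Lean on these libraries where they do the work, as an engineer would, in place of code of your own. Each camera call takes 0.05 s, during which the arm holds its last target. There are 200 camera calls.

## Task

Clear the packing table: hang the steel caddy, which stands in the way of the scraper dock, by its handle on the chrome hook; slide every flat scraper on the table blade first into a slot of its own in the wooden dock, fully home until its handle meets the dock; and slide the flat aluminium tin fully home into its plywood case. Let go of everything, and leave all the other things where they are.

Things in the scene. Friction and masses are not known exactly. Their poses are not given: they have to be found in the camera images.
- scraper0: flat scraper on the table (2 or 3 of three equal ones; None at the start = absent): wooden handle 90 x 22 wide x 22 high, flat steel blade 40 wide, 3 thick, sticking 60 out of its front end at mid height (9.5 to 12.5 above the underside). Origin: centre of the handle's underside; x towards the blade (handle x -45 to 45, blade to 105), z up. About 90 g (sizes in mm)
- scraper0_tip (a point): middle of the front edge of scraper0's blade, 105 ahead of the handle's centre, 11 above its underside; axes as the scraper's (sizes in mm)
- scraper1: flat scraper on the table (2 or 3 of three equal ones; None at the start = absent): wooden handle 90 x 22 wide x 22 high, flat steel blade 40 wide, 3 thick, sticking 60 out of its front end at mid height (9.5 to 12.5 above the underside). Origin: centre of the handle's underside; x towards the blade (handle x -45 to 45, blade to 105), z up. About 90 g (sizes in mm)
- scraper1_tip (a point): middle of the front edge of scraper1's blade, 105 ahead of the handle's centre, 11 above its underside; axes as the scraper's (sizes in mm)
- scraper2: flat scraper on the table (2 or 3 of three equal ones; None at the start = absent): wooden handle 90 x 22 wide x 22 high, flat steel blade 40 wide, 3 thick, sticking 60 out of its front end at mid height (9.5 to 12.5 above the underside). Origin: centre of the handle's underside; x towards the blade (handle x -45 to 45, blade to 105), z up. About 90 g (sizes in mm)
- scraper2_tip (a point): middle of the front edge of scraper2's blade, 105 ahead of the handle's centre, 11 above its underside; axes as the scraper's (sizes in mm)
- dock: fixed wooden dock, 78 x 210 wide x 20 high; three equal bays side by side, 70 apart, open at its -x side: each a slot 44 wide, 66 deep, from 7 to 15 above the table (a blade fits in with the handle on the table). Lips leave an 18 wide roof gap, too narrow for a handle, whose front stops against the dock. Origin: on the table, mid-depth of the middle bay; x = way in (sizes in mm)
- slot0 (a point): middle of the mouth of bay 0 (0 is at the dock's -y end, 2 at its +y end), at table height; x points into the bay. A scraper that is home has its tip at x = +60 and its origin at x = -45 here (sizes in mm)
- slot1 (a point): middle of the mouth of bay 1 (0 is at the dock's -y end, 2 at its +y end), at table height; x points into the bay. A scraper that is home has its tip at x = +60 and its origin at x = -45 here (sizes in mm)
- slot2 (a point): middle of the mouth of bay 2 (0 is at the dock's -y end, 2 at its +y end), at table height; x points into the bay. A scraper that is home has its tip at x = +60 and its origin at x = -45 here (sizes in mm)
- caddy: open steel caddy of staple boxes, 70 (x) x 122 (y) x 40 high, with a rigid upright handle of 10 mm round bar: uprights at y = -55 and 55, a straight top bar along y between them, centre line 130 above the underside. It stands in front of the dock's mouths. Origin: centre of its underside, z up. About 300 g (sizes in mm)
- caddy_bar (a point): middle of the handle's top bar (on its centre line); y runs along the bar (sizes in mm)
- hook_stand: fixed chrome stand: foot disc 80 across, post 16 across, 210 high, one hook of 10 mm bar that reaches 100 from the post towards the stand's -x: its centre line slopes from 195 high at the post to 175 at 68 out, then rises to 205 at the tip, 100 out. Origin: foot of the post on the table, z up (sizes in mm)
- hook_seat (a point): where the centre line of the caddy's top bar lies when it hangs in the bottom of the hook: 74 out from the post, 186 above the table; axes as the stand's (-x towards the hook's tip), so a hanging bar runs along y (sizes in mm)
- tin: closed flat aluminium tin of spare blades lying on the table, 90 (x) x 50 (y) x 24 high. Origin: centre of its underside. Either end may go in first. About 150 g (sizes in mm)
- case: fixed plywood case for the tin, open at its -x end, 59 deep x 64 wide x 37 high outside; inside 54 wide, 55 deep and 30 high above a floor 3 thick, with a 20 wide gap along the roof. Origin: on the table, centre of its underside; x is the direction in which the tin slides in (sizes in mm)
- case_mouth (a point): middle of the case's mouth at table height; x points into the case. A tin that is home has its centre at x = +10 and sticks 35 out (sizes in mm)
- stapler: yellow plastic stapler, 130 x 32 x 37 mm; a bystander, origin centre of its underside
- tape_roll: roll of clear tape lying flat, 72 across, 24 high mm; a bystander, origin centre of its underside
- label_box: small brown cardboard box of labels, 50 x 70 x 30 mm; a bystander, origin centre of its underside
- glue_stick: white glue stick standing up, 26 across, 85 high mm; a bystander, origin centre of its underside

How it is judged (in metres and radians):
At the end, for the whole second after the job is handed in: The caddy hangs at rest by its bar within 50 mm of the hook seat, tilted under 20 degrees; each scraper's blade is 50 mm or more (60 is home) inside a dock bay, within 0.15 rad; the tin is within 9 mm of home in its case, within 0.15 rad; all at rest and released (distance between caddy_bar and hook_seat below 0.05 m and height (world z) of caddy above 0.03 m and angle between caddy's own z axis and vertical below 0.35 rad and contact force between caddy and hook_stand above 0.5 N and linear speed of caddy below 0.05 m/s and ((x of scraper0_tip in the frame of slot0 between 0.05 and 0.068 m and y of scraper0_tip in the frame of slot0 between -0.012 and 0.012 m and z of scraper0_tip in the frame of slot0 between 0.004 and 0.018 m) or (x of scraper0_tip in the frame of slot1 between 0.05 and 0.068 m and y of scraper0_tip in the frame of slot1 between -0.012 and 0.012 m and z of scraper0_tip in the frame of slot1 between 0.004 and 0.018 m) or (x of scraper0_tip in the frame of slot2 between 0.05 and 0.068 m and y of scraper0_tip in the frame of slot2 between -0.012 and 0.012 m and z of scraper0_tip in the frame of slot2 between 0.004 and 0.018 m)) and angle between the x axis of each of scraper0, scraper1, scraper2 and the x axis of dock, either way round below 0.15 rad and linear speed of each of scraper0, scraper1, scraper2, tin below 0.03 m/s and ((x of scraper1_tip in the frame of slot0 between 0.05 and 0.068 m and y of scraper1_tip in the frame of slot0 between -0.012 and 0.012 m and z of scraper1_tip in the frame of slot0 between 0.004 and 0.018 m) or (x of scraper1_tip in the frame of slot1 between 0.05 and 0.068 m and y of scraper1_tip in the frame of slot1 between -0.012 and 0.012 m and z of scraper1_tip in the frame of slot1 between 0.004 and 0.018 m) or (x of scraper1_tip in the frame of slot2 between 0.05 and 0.068 m and y of scraper1_tip in the frame of slot2 between -0.012 and 0.012 m and z of scraper1_tip in the frame of slot2 between 0.004 and 0.018 m)) and ((x of scraper2_tip in the frame of slot0 between 0.05 and 0.068 m and y of scraper2_tip in the frame of slot0 between -0.012 and 0.012 m and z of scraper2_tip in the frame of slot0 between 0.004 and 0.018 m) or (x of scraper2_tip in the frame of slot1 between 0.05 and 0.068 m and y of scraper2_tip in the frame of slot1 between -0.012 and 0.012 m and z of scraper2_tip in the frame of slot1 between 0.004 and 0.018 m) or (x of scraper2_tip in the frame of slot2 between 0.05 and 0.068 m and y of scraper2_tip in the frame of slot2 between -0.012 and 0.012 m and z of scraper2_tip in the frame of slot2 between 0.004 and 0.018 m)) and x of tin in the frame of case_mouth between 0.001 and 0.018 m and y of tin in the frame of case_mouth between -0.01 and 0.01 m and z of tin in the frame of case_mouth between -0.004 and 0.012 m and angle between the x axis of tin and the x axis of case, either way round below 0.15 rad); the robot touches nothing.
It fails at once if a bystander (stapler, tape roll, label box, glue stick) is displaced by more than 5 cm (distance of any of stapler, tape_roll, label_box, glue_stick from where it was at the start of the episode above 0.05 m).
Of scraper0, scraper1, scraper2 only 2 to 3 are there at a start; the rules pass over those that are not, and their reading is None.
At some moment in a run one of scraper0, scraper1, scraper2, tin may be knocked a few centimetres aside while the robot is not near it.
Once in a run the grip may slacken for a moment while it holds something.
It also fails if it takes over 210 s, if anything falls off the work surface, if the arm or the gripper's body presses on something with over 40 N, if the wrist force passes 120 N, or if a joint passes its speed limit or range.

## Working session

There is one attempt and no reset: what is moved stays moved. The work goes in short steps, Python scripts to look and compute and a tool call to move; the robot and the scene stay as the last step left them, time stands still between calls to the robot, and variables do not carry over. Pictures are saved under pics/ and viewed, at most 14 in all, crops included, and the job is handed in when it is done.

Besides the shell and the picture viewer there is one more tool, called after "Emit:" as name(argument=value, ...) on one line, values as JSON. move_arm: Moves the arm, as the interface text tells. Its arguments: {"type":"object","properties":{"rows":{"type":"string"}},"required":["rows"]}

```bash
mkdir -p pics; ls; cat > h.py <<'E'
from cell import *
import numpy as np, cv2
from scipy.spatial.transform import Rotation as R
def cam(n):
    s=read_state(); d=get_image(n)
    if n=="wrist":
        T=np.eye(4);T[:3,:3]=R.from_euler('xyz',s['tool_rot']).as_matrix();T[:3,3]=s['eef_pos'];d['E']=T@np.array(d['T_tool_cam'])
    else: d['E']=np.array(d['extrinsics'])
    d['img']=np.array(d['img']); d['f']=200/np.tan(np.radians(d['vfov'])/2); return d
def ray(d,u,v):
    r=np.array([(u-d['cx'])/d['f'],-(v-d['cy'])/d['f'],-1.]);return d['E'][:3,3],d['E'][:3,:3]@r
def onz(d,u,v,z):
    o,r=ray(d,u,v);return o+r*(z-o[2])/r[2]
def proj(d,p):
    q=d['E'][:3,:3].T@(np.array(p,float)-d['E'][:3,3]);return d['cx']+d['f']*q[0]/-q[2],d['cy']-d['f']*q[1]/-q[2]
def tri(*a):
    A=np.zeros((3,3));b=np.zeros(3)
    for d,u,v in a:
        o,r=ray(d,u,v);r=r/np.linalg.norm(r);M=np.eye(3)-np.outer(r,r);A+=M;b+=M@o
    return np.linalg.solve(A,b)
def save(d,n,crop=None,k=1):
    im=d['img'][...,::-1]
    if crop: x0,y0,x1,y1=crop; im=im[y0:y1,x0:x1]
    cv2.imwrite('pics/'+n,cv2.resize(im,None,fx=k,fy=k,interpolation=cv2.INTER_CUBIC))
E
python3 - <<'E'
from h import *
np.set_printoptions(precision=3,suppress=True)
print(read_state())
for n in("top","scene","wrist"):
    d=cam(n);save(d,n+'0.png',k=1.25);print(n,{k:v for k,v in d.items() if k!='img'})
    np.save('pics/'+n+'0.npy',d,allow_pickle=True)
E
```

```text
pics
{'clock': 0.0, 'qpos': array([ 1.184,  0.629,  0.038,  1.518, -0.027,  0.996, -0.02 ]), 'qd': array([-0.001, -0.   , -0.001,  0.   ,  0.001,  0.001, -0.001]), 'tau': array([ -0.   , -56.341,   1.226, -19.345,   0.011,   0.011,  -0.   ]), 'eef_pos': array([ 204.762, -616.199,  212.281]), 'tool_rot': array([-3.14 ,  0.   ,  0.321]), 'force': array([ 0.519,  0.499, -0.17 ]), 'torque': array([-0.018,  0.044,  0.037]), 'gripper_force': 0.0, 'width': 85.14916914727432}
top {'vfov': 57.99786963295616, 'cx': 320.0439424318571, 'cy': 196.98340655152336, 'extrinsics': array([[   0.005,    0.995,   -0.095,  491.161],
       [  -1.   ,    0.004,   -0.003,   -6.195],
       [  -0.002,    0.095,    0.995, 1308.138],
       [   0.   ,    0.   ,    0.   ,    1.   ]]), 'E': array([[   0.005,    0.995,   -0.095,  491.161],
       [  -1.   ,    0.004,   -0.003,   -6.195],
       [  -0.002,    0.095,    0.995, 1308.138],
       [   0.   ,    0.   ,    0.   ,    1.   ]]), 'f': np.float64(360.82537096071854)}
scene {'vfov': 48.831059855193324, 'cx': 325.0440182424997, 'cy': 196.4515526470117, 'extrin
[... 281 characters left out ...]
.374,   -0.319, -367.198],
       [  -0.002,    0.65 ,    0.76 ,  988.383],
       [   0.   ,    0.   ,    0.   ,    1.   ]]), 'f': np.float64(440.5800864674891)}
wrist {'vfov': 58.84404044608165, 'cx': 316.03708839849816, 'cy': 195.81182072024683, 'T_tool_cam': array([[  -0.001,    0.963,    0.269,   67.661],
       [   1.   ,    0.001,   -0.001,   -0.242],
       [  -0.001,    0.269,   -0.963, -162.033],
       [   0.   ,    0.   ,    0.   ,    1.   ]]), 'E': array([[   0.315,    0.914,    0.256,  268.976],
       [  -0.949,    0.303,    0.084, -594.994],
       [  -0.001,   -0.269,    0.963,  374.431],
       [   0.   ,    0.   ,    0.   ,    1.   ]]), 'f': np.float64(354.62407639795396)}
```

View pics/top0.png

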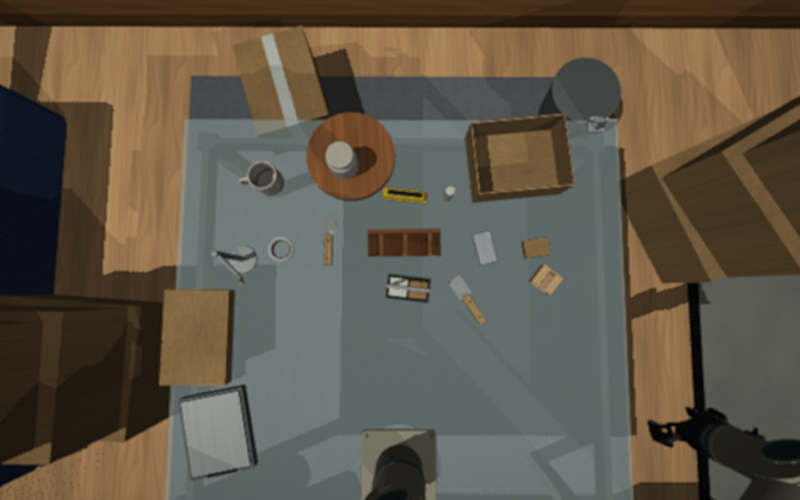

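View pics/scene0.png

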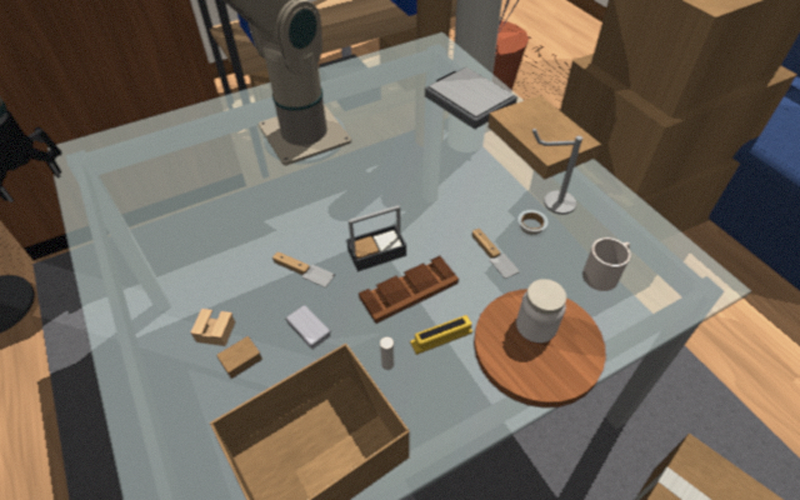

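The top view shows dock (404,243), caddy (408,288), scrapers (328,248) and (467,300), tin (485,248), case (547,280), hook stand foot (243,260), stapler (405,195), glue (450,190), tape (280,248) and label box (536,247), all at 1.25 scale. There are two scrapers. The scene view agrees.

```bash
python3 - <<'E'
from h import *
np.set_printoptions(precision=0,suppress=True)
d=np.load('pics/top0.npy',allow_pickle=True).item();s=np.load('pics/scene0.npy',allow_pickle=True).item()
for n,u,v,z in [("dockTL",368,230,20),("dockTR",440,230,20),("dockBL",368,257,20),("dockBR",440,257,20),("caddybarL",388,288,130),("caddybarR",430,291,130),
 ("sA butt",327,265,22),("sA tip",331,222,11),("sB butt",482,323,22),("sB tip",456,279,11),("tin",485,248,24),("tinBL",479,264,24),("tinBR",496,260,24),("case",547,280,37),("hooktip",242,281,205),("hookpost",216,253,210),("foot",243,260,0),("label",536,247,30),("glue",450,190,85),("tape",280,248,24),("stap",405,195,37)]:
    print(n,onz(d,u/1.25,v/1.25,z))
for n,a,b in [("caddy bar L/R",(388,288),(398,209)),("barR",(430,291),(350,222)),("hooktip",(242,281),(534,132)),("posttop",(216,253),(579,140)),("tin c",(485,248),(308,324)),("case c",(547,280),(212,322))]:
    print(n,tri((d,a[0]/1.25,a[1]/1.25),(s,b[0]/1.25,b[1]/1.25)))
E
```

```text
dockTL [661.  90.  20.]
dockTR [ 662. -118.   20.]
dockBL [583.  89.  20.]
dockBR [ 584. -117.   20.]
caddybarL [495.  28. 130.]
caddybarR [487. -81. 130.]
sA butt [559. 206.  22.]
sA tip [685. 198.  11.]
sB butt [ 398. -235.   22.]
sB tip [ 522. -164.   11.]
tin [ 610. -246.   24.]
tinBL [ 564. -228.   24.]
tinBR [ 576. -276.   24.]
case [ 519. -416.   37.]
hooktip [510. 382. 205.]
hookpost [578. 447. 210.]
foot [574. 454.   0.]
label [ 613. -389.   30.]
glue [ 764. -140.   85.]
tape [607. 341.  24.]
stap [760. -16.  37.]
caddy bar L/R [496.  32. 116.]
barR [488. -80. 126.]
hooktip [510. 383. 202.]
posttop [580. 453. 199.]
tin c [ 611. -244.   19.]
case c [ 520. -415.   33.]
```

```bash
python3 - <<'E'
from h import *
d=np.load('pics/top0.npy',allow_pickle=True).item();s=np.load('pics/scene0.npy',allow_pickle=True).item()
a=cv2.resize(d['img'][165:265,160:270],(440,400),interpolation=cv2.INTER_CUBIC)
b=cv2.resize(s['img'][80:180,400:490],(360,400),interpolation=cv2.INTER_CUBIC)
cv2.imwrite('pics/c1.png',np.hstack([a,b])[...,::-1])
E
```

```text
(no output)
```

View pics/c1.png

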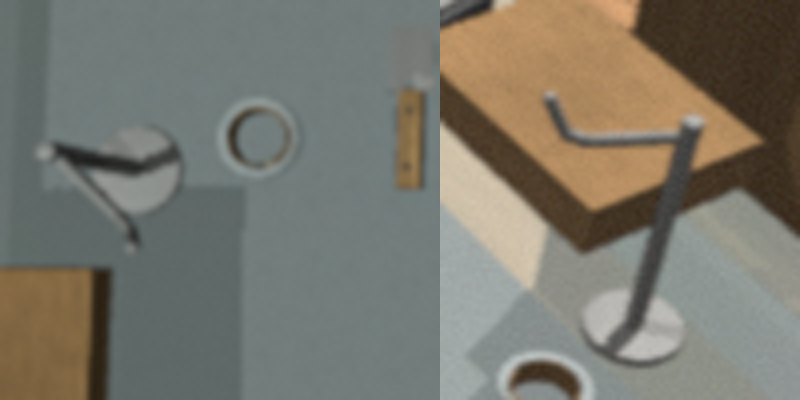

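Foot centre at crop (138,168), post top at (45,150), hook tip at (131,243): the hook points about -133° and its length checks out at ~96 mm. Now I move over the caddy.

```bash
cat >> h.py <<'E'
def go(x,y,z,yaw,s=None):
    "numbers for a straight-down target pose; yaw deg of tool x"
    s=s or read_state(); M=R.from_euler('xyz',s['tool_rot']).as_matrix()
    d=M.T@(np.array([x,y,z])-s['eef_pos'])/300
    T=R.from_euler('xyz',[np.pi,0,np.radians(yaw)]).as_matrix()
    r=R.from_matrix(M.T@T).as_rotvec()/(np.pi/2)
    print('go',np.round(d,4),np.round(r,4),'w',round(s['width'],1),'yaw',np.round(np.degrees(s['tool_rot']),1),np.round(s['eef_pos'],1),'t',round(s['clock'],1))
E
python3 -c "
from h import *
go(400,-235,300,50);go(489,-54,300,85.8)"
```

```text
go [ 1.0181 -1.0016 -0.2902] [-9.000e-04 -3.000e-04 -3.513e-01] w 85.5 yaw [-179.9   -0.    18.4] [ 204.9 -616.3  212.5] t 0.1
go [ 1.4899 -1.4806 -0.2895] [-8.000e-04 -6.000e-04 -7.491e-01] w 85.5 yaw [-179.9   -0.    18.4] [ 204.9 -616.3  212.5] t 0.1
```

Emit:
move_arm(rows="1 -1 -0.29 0 0 -0.35 -1;1 -1 -0.29 0 0 -0.35 -1;1 -1 -0.29 0 0 -0.35 -1;1 -1 -0.29 0 0 -0.35 -1;1 -1 -0.29 0 0 -0.35 -1;1 -1 -0.29 0 0 -0.35 -1;1 -1 -0.29 0 0 -0.35 -1;1 -1 -0.29 0 0 -0.35 -1;1 -1 -0.29 0 0 -0.35 -1;1 -1 -0.29 0 0 -0.35 -1;1 -1 -0.29 0 0 -0.35 -1;1 -1 -0.29 0 0 -0.35 -1")

```text
clock: 1.15
eef_pos: [397.9, -233.0, 301.3]
tool_rot: [3.14, -0.003, 0.879]
force: [-0.2, -0.2, -0.1]
width: 85.3
gripper_force: 0.0
```

```bash
python3 -c "
from h import *
go(489,-54,300,85.8);d=cam('wrist');save(d,'w1.png')"
```

```text
go [ 0.6532 -0.1465  0.0057] [ 0.0015 -0.0013 -0.3937] w 85.3 yaw [ 1.799e+02 -1.000e-01  5.040e+01] [ 397.9 -233.   301.3] t 1.1
```

Emit:
move_arm(rows="0.653 -0.147 0.006 0 0 -0.393 -1;0.653 -0.147 0.006 0 0 -0.393 -1;0.653 -0.147 0.006 0 0 -0.393 -1;0.653 -0.147 0.006 0 0 -0.393 -1;0.653 -0.147 0.006 0 0 -0.393 -1;0.653 -0.147 0.006 0 0 -0.393 -1;0.653 -0.147 0.006 0 0 -0.393 -1;0.653 -0.147 0.006 0 0 -0.393 -1")

```text
clock: 1.87
eef_pos: [486.8, -61.6, 297.7]
tool_rot: [-3.14, 0.001, 1.484]
force: [0.5, -1.0, -0.4]
width: 85.3
gripper_force: 0.0
```

```bash
python3 -c "
from h import *
go(489,-54,300,85.8);d=cam('wrist');save(d,'w2.png',k=1.25);np.save('pics/w2.npy',d,allow_pickle=True)"
```

```text
go [ 0.0259  0.0049 -0.0076] [-0.0011  0.0009 -0.0084] w 85.3 yaw [-1.799e+02  1.000e-01  8.500e+01] [486.8 -61.6 297.7] t 1.9
```

View pics/w2.png

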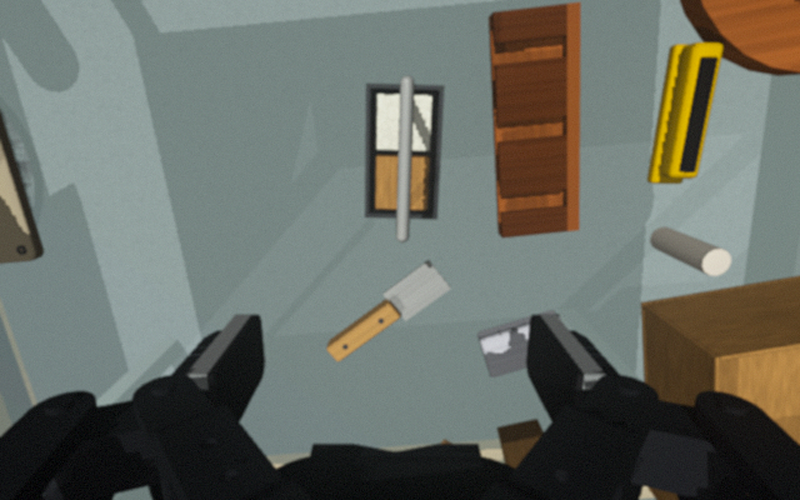

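The view shows the bar from (407,80) to (403,238), the dock at x 490-580 and scraper B at (395,305), with the fingers below.

```bash
python3 - <<'E'
from h import *
np.set_printoptions(precision=1,suppress=True)
w=np.load('pics/w2.npy',allow_pickle=True).item();d=np.load('pics/top0.npy',allow_pickle=True).item();s=np.load('pics/scene0.npy',allow_pickle=True).item()
f=lambda c,p:(c,p[0]/1.25,p[1]/1.25)
for a,b,e in [((407,80),(388,288),(398,209)),((403,238),(430,291),(350,222))]:
    print(tri(f(w,a),f(d,b)),tri(f(w,a),f(s,e)),tri(f(w,a),f(d,b),f(s,e)),onz(*f(w,a),130))
E
```

```text
[496.3  22.5 271.8] [502.8  32.7 121.9] [499.4  31.6 119.5] [502.8  32.5 130. ]
[488.9 -81.5 128.6] [491.4 -80.  129.3] [489.6 -80.5 127.8] [490.6 -81.2 130. ]
```

```bash
python3 -c "
from h import *
go(493,-52,127,84.5)"
```

```text
go [0.0358 0.0186 0.5695] [-0.0009  0.0009  0.0054] w 85.4 yaw [-1.799e+02  1.000e-01  8.500e+01] [486.8 -62.  297.9] t 1.9
```

Emit:
move_arm(rows="0.036 0.019 0.1 0 0 0.005 -1;0.036 0.019 0.2 0 0 0.005 -1;0.036 0.019 0.3 0 0 0.005 -1;0.036 0.019 0.4 0 0 0.005 -1;0.036 0.019 0.5 0 0 0.005 -1;0.036 0.019 0.57 0 0 0.005 -1;0.036 0.019 0.57 0 0 0.005 -1;0.036 0.019 0.57 0 0 0.005 -1")

```text
clock: 2.58
eef_pos: [493.2, -50.8, 126.9]
tool_rot: [-3.139, 0.001, 1.477]
force: [1.0, 0.9, 0.9]
width: 85.2
gripper_force: 0.0
```

```bash
python3 -c "
from h import *
go(493,-52,127,84.5);d=cam('wrist');save(d,'w3.png',k=1);np.save('pics/w3.npy',d,allow_pickle=True)"
```

```text
go [-0.0041 -0.0002 -0.0002] [-0.0016  0.0006  0.0016] w 85.2 yaw [-1.799e+02  1.000e-01  8.460e+01] [493.2 -50.8 126.9] t 2.6
```

View pics/w3.png

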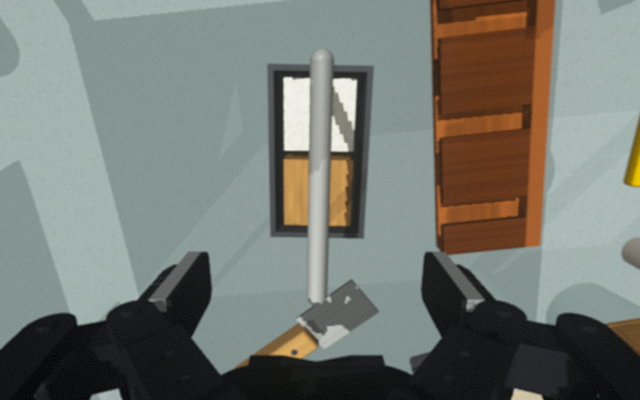

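```bash
python3 -c "
from h import *
w=np.load('pics/w3.npy',allow_pickle=True).item();p=read_state()['eef_pos']
print(proj(w,p),proj(w,p+[0,0,5]),proj(w,p+[0,0,-14]))
for q in((321,52),(318,302)): print(onz(w,*q,130))"
```

```text
(np.float64(319.55897890056116), np.float64(240.26635920415478)) (np.float64(319.64016681404456), np.float64(244.39075711414495)) (np.float64(319.3539229216703), np.float64(229.84938438016866))
[502.82789065  34.71081852 130.        ]
[490.59248788 -83.15688957 130.        ]
```

The bar lies centred between the open pads, with its ends at (321,52) and (318,302). I close, then lift.

Emit:
move_arm(rows="0 0 0 0 0 0 1;0 0 0 0 0 0 1;0 0 0 0 0 0 1;0 0 0 0 0 0 1;0 0 0 0 0 0 1;0 0 0 0 0 0 1;0 0 0 0 0 0 1;0 0 0 0 0 0 1;0 0 -0.05 0 0 0 1;0 0 -0.1 0 0 0 1;0 0 -0.2 0 0 0 1;0 0 -0.33 0 0 0 1")

```text
clock: 3.63
eef_pos: [492.1, -48.9, 225.6]
tool_rot: [-3.136, -0.0, 1.481]
force: [1.5, -1.1, -0.2]
width: 0.1
gripper_force: 0.0
```

```bash
python3 -c "
from h import *
s=read_state();print(s['force'],s['torque'],s['gripper_force'])
go(483,314,230,136.5);d=cam('wrist');save(d,'w4.png',k=1);d=cam('scene');save(d,'s4.png',(100,40,540,340),1.5)"
```

```text
[ 1.4843526  -1.08945282 -0.19456059] [-0.06419892 -0.08858309 -0.05251639] 0.0
go [ 1.202  -0.1394 -0.0136] [-0.0033 -0.0018 -0.5741] w 0.1 yaw [-179.7   -0.    84.8] [492.1 -48.9 225.6] t 3.6
```

View pics/s4.png

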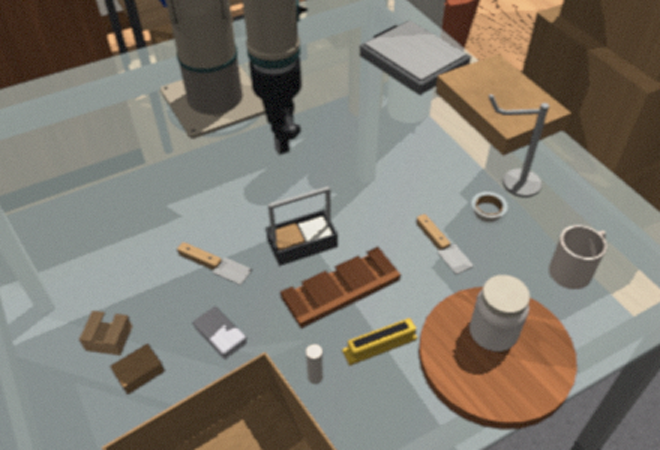

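The gripper closed on nothing, and it appears at (285,150), well away from the caddy. I check where its reported position should project.

```bash
python3 -c "
from h import *
p=read_state()['eef_pos'];d=np.load('pics/scene0.npy',allow_pickle=True).item()
w=np.load('pics/w3.npy',allow_pickle=True).item()
a=np.array(proj(d,p));print(a,(a-[100,40])*1.5, proj(d,p+[0,0,-14]))
for q in ([496,-24,130],[583,-118,20],[583,90,20],[661,90,20],[496,-24,0]): print((np.array(proj(d,q))-[100,40])*1.5)
d=cam('top');save(d,'t5.png',(220,130,420,280),3);print((np.array(proj(d,p))-[220,130])*3)"
```

```text
[288.62378061 146.81449663] [282.93567092 160.22174495] (np.float64(288.98005613813257), np.float64(150.8902122082212))
[298.35635057 196.35653571]
[276.93179802 287.43240582]
[375.15618504 243.82872309]
[397.36407569 272.19767817]
[301.46527097 242.67744997]
[345.48561681 297.70438195]
```

View pics/t5.png

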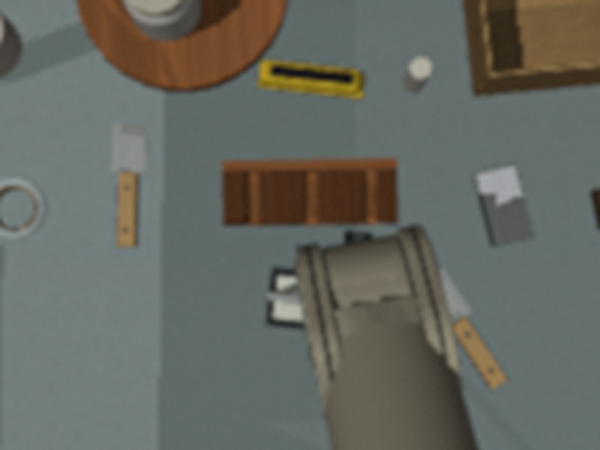

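The gripper is above the caddy as reported and the caddy has not moved, so the fingers most likely had not finished closing before the lift. I retry with a longer close.

```bash
python3 -c "
from h import *
go(493.5,-52,126,84.5)"
```

```text
go [-0.0108 -0.0106  0.3433] [0.0041 0.     0.0032] w 0.0 yaw [179.6   0.   84.8] [496.3 -49.  229. ] t 3.8
```

Emit:
move_arm(rows="0 0 0 0 0 0 -0.3;0 0 0 0 0 0 -0.3;0 0 0 0 0 0 -0.3;0 0 0 0 0 0 -0.3;0 0 0 0 0 0 -0.3;0 0 0 0 0 0 -0.3;0 0 0 0 0 0 -0.3;0 0 0 0 0 0 -0.3;0 0 0 0 0 0 -0.3;0 0 0 0 0 0 -0.3")

```text
clock: 4.62
eef_pos: [494.2, -49.1, 226.4]
tool_rot: [3.141, 0.0, 1.48]
force: [-0.1, 0.4, -0.0]
width: 55.4
gripper_force: 0.0
```

```bash
python3 -c "
from h import *
go(494,-52,126,84.5)"
```

```text
go [-9.800e-03  1.000e-04  3.348e-01] [0.0001 0.     0.0033] w 55.4 yaw [180.    0.   84.8] [494.2 -49.1 226.4] t 4.6
```

Emit:
move_arm(rows="-0.01 0 0.08 0 0 0 -0.3;-0.01 0 0.16 0 0 0 -0.3;-0.01 0 0.24 0 0 0 -0.3;-0.01 0 0.335 0 0 0 -0.3;-0.01 0 0.335 0 0 0 -0.3;-0.01 0 0.335 0 0 0 -0.3;-0.01 0 0.335 0 0 0 1;-0.01 0 0.335 0 0 0 1;-0.01 0 0.335 0 0 0 1;-0.01 0 0.335 0 0 0 1;-0.01 0 0.335 0 0 0 1;-0.01 0 0.335 0 0 0 1")

```text
clock: 5.62
eef_pos: [494.2, -52.1, 126.4]
tool_rot: [3.141, 0.0, 1.48]
force: [-0.4, 0.2, -0.3]
width: 0.3
gripper_force: 0.0
```

Emit:
move_arm(rows="0 0 0 0 0 0 1;0 0 0 0 0 0 1;0 0 0 0 0 0 1;0 0 0 0 0 0 1;0 0 0 0 0 0 1;0 0 0 0 0 0 1")

```text
clock: 6.12
eef_pos: [493.9, -52.0, 125.9]
tool_rot: [-3.141, -0.0, 1.48]
force: [-0.3, -0.3, 0.3]
width: -0.2
gripper_force: 0.0
```

```bash
python3 -c "
from h import *
d=cam('wrist');save(d,'w6.png',k=1);np.save('pics/w6.npy',d,allow_pickle=True)"
```

```text
(no output)
```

View pics/w6.png

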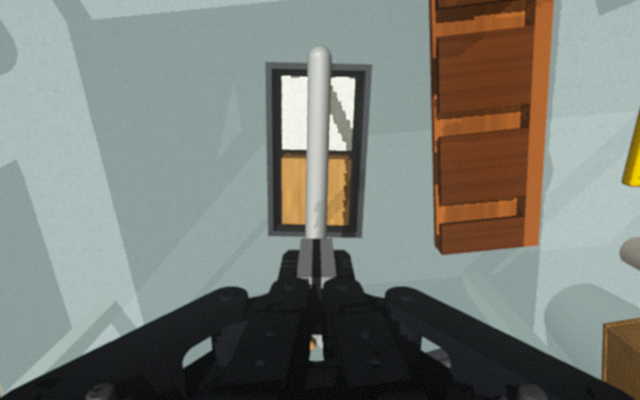

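The closed fingertips sit on top of the bar at about (318,240), so the real tips are roughly 30 mm higher than the nominal tool length says. The scene picture agrees. Going 28 mm deeper is safe under either assumption.

Emit:
move_arm(rows="0 0 -0.1 0 0 0 -0.3;0 0 -0.1 0 0 0 -0.3;0 0 -0.1 0 0 0 -0.3;0 0 -0.1 0 0 0 -0.3;0 0 -0.1 0 0 0 -0.3;0 0 -0.1 0 0 0 -0.3;0 0 -0.1 0 0 0 -0.3;0 0 -0.05 0 0 0 -0.3;0 0 0 0 0 0 -0.3;0 0 0.05 0 0 0 -0.3;0 0 0.093 0 0 0 -0.3;0 0 0.093 0 0 0 -0.3")

```text
clock: 7.17
eef_pos: [492.0, -51.9, 95.7]
tool_rot: [-3.137, 0.0, 1.48]
force: [-0.6, -0.2, -0.0]
width: 55.5
gripper_force: 0.0
```

Emit:
move_arm(rows="0 0 0 0 0 0 1;0 0 0 0 0 0 1;0 0 0 0 0 0 1;0 0 0 0 0 0 1;0 0 0 0 0 0 1;0 0 0 0 0 0 1;0 0 0 0 0 0 1;0 0 0 0 0 0 1;0 0 0 0 0 0 1;0 0 0 0 0 0 1;0 0 0 0 0 0 1")

```text
clock: 8.08
eef_pos: [494.4, -52.2, 98.7]
tool_rot: [3.14, 0.0, 1.48]
force: [-1.1, -0.3, 5.5]
width: 7.5
gripper_force: 58.8
```

It has contact, but the width is 7.5 mm instead of 10, so it may be holding with the very tips. I go 12 mm deeper.

Emit:
move_arm(rows="0 0 0 0 0 0 -0.4;0 0 0 0 0 0 -0.4;0 0 0 0 0 0 -0.4;0 0 0 0 0 0 -0.4;0 0 0 0 0 0 -0.4;0 0 0 0 0 0 -0.4;0 0 0.02 0 0 0 -0.4;0 0 0.04 0 0 0 -0.4;0 0 0.04 0 0 0 -0.4")

```text
clock: 8.83
eef_pos: [493.0, -52.0, 84.7]
tool_rot: [-3.139, 0.0, 1.48]
force: [-0.2, 0.6, -0.4]
width: 59.6
gripper_force: 0.0
```

Emit:
move_arm(rows="0 0 0 0 0 0 1;0 0 0 0 0 0 1;0 0 0 0 0 0 1;0 0 0 0 0 0 1;0 0 0 0 0 0 1;0 0 0 0 0 0 1;0 0 0 0 0 0 1;0 0 0 0 0 0 1;0 0 0 0 0 0 1;0 0 0 0 0 0 1;0 0 0 0 0 0 1")

```text
clock: 9.75
eef_pos: [494.3, -52.1, 86.2]
tool_rot: [3.141, -0.0, 1.48]
force: [1.0, -0.4, 1.3]
width: 8.1
gripper_force: 58.5
```

Emit:
move_arm(rows="0 0 -0.03 0 0 0 1;0 0 -0.08 0 0 0 1;0 0 -0.14 0 0 0 1;0 0 -0.2 0 0 0 1;0 0 -0.26 0 0 0 1;0 0 -0.32 0 0 0 1;0 0 -0.36 0 0 0 1;0 0 -0.36 0 0 0 1;0 0 -0.36 0 0 0 1")

```text
clock: 10.5
eef_pos: [493.4, -52.2, 194.2]
tool_rot: [-3.141, 0.0, 1.48]
force: [0.2, -0.3, -3.7]
width: 8.1
gripper_force: 58.6
```

```bash
python3 -c "
from h import *
s=read_state();print(s['force'],s['torque'],s['gripper_force'])
go(470,170,194,110);d=cam('wrist');save(d,'w7.png',k=.7);d=cam('scene');np.save('pics/s7.npy',d,allow_pickle=True)
import cv2
a=cv2.imread('pics/w7.png');b=d['img'][100:224,180:300][...,::-1];b=cv2.resize(b,(271,280));cv2.imwrite('pics/w7.png',np.hstack([a,b]))"
```

```text
[ 0.24986011 -0.30014154 -3.74735271] [-0.08020443  0.06319321 -0.00933592] 58.55254054069519
go [ 7.306e-01 -1.448e-01  4.000e-04] [-2.000e-04  2.000e-04 -2.801e-01] w 8.1 yaw [-180.     0.    84.8] [493.4 -52.2 194.2] t 10.5
```

View pics/w7.png

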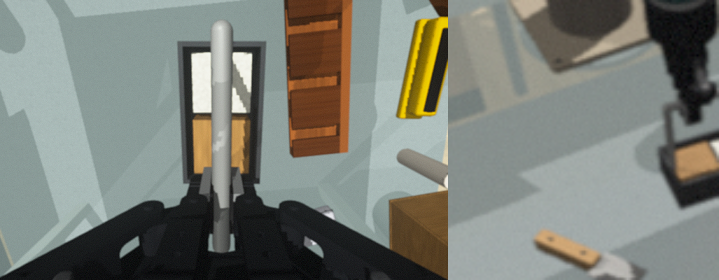

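The caddy is held level: the bar runs from (221,25) to (221,250), above the fingers. Next I carry it towards the hook.

Emit:
move_arm(rows="0.06 -0.01 0 0 0 -0.02 1;0.15 -0.03 0 0 0 -0.06 1;0.24 -0.05 0 0 0 -0.1 1;0.33 -0.065 0 0 0 -0.14 1;0.42 -0.083 0 0 0 -0.18 1;0.51 -0.1 0 0 0 -0.22 1;0.6 -0.12 0 0 0 -0.26 1;0.68 -0.135 0 0 0 -0.28 1;0.73 -0.145 0 0 0 -0.28 1;0.73 -0.145 0 0 0 -0.28 1")

```text
clock: 11.43
eef_pos: [468.9, 174.7, 193.2]
tool_rot: [-3.141, -0.004, 1.926]
force: [0.1, 0.3, -3.1]
width: 8.3
gripper_force: 58.6
```

```bash
python3 -c "
from h import *
go(480,310,194,136.5)"
```

```text
go [ 0.41    0.1917 -0.0013] [ 1.000e-04 -2.300e-03 -2.905e-01] w 8.3 yaw [-180.    -0.2  110.4] [468.9 174.7 193.2] t 11.4
```

Emit:
move_arm(rows="0.04 0.02 0 0 0 -0.03 1;0.1 0.05 0 0 0 -0.07 1;0.16 0.08 0 0 0 -0.11 1;0.22 0.11 0 0 0 -0.15 1;0.28 0.14 0 0 0 -0.19 1;0.34 0.17 0 0 0 -0.23 1;0.4 0.19 0 0 0 -0.27 1;0.41 0.192 0 0 0 -0.29 1;0.41 0.192 0 0 0 -0.29 1;0.41 0.192 0 0 0 -0.29 1;0.41 0.192 0 0 0 -0.29 1")

```text
clock: 12.35
eef_pos: [482.8, 303.0, 193.4]
tool_rot: [-3.139, 0.001, 2.373]
force: [0.2, 0.1, -3.4]
width: 8.4
gripper_force: 58.6
```

```bash
python3 -c "
from h import *
s=read_state();print(s['force'],s['eef_pos'],s['tool_rot'],s['width'])
d=cam('wrist');np.save('pics/w8.npy',d,allow_pickle=True);save(d,'w8.png',k=1.1)
for p in ([510,382,205],[576,452,210],[576,452,0],[525,398,186]):print(np.array(proj(d,p))*1.1)"
```

```text
[ 0.23482521  0.14776968 -3.41220441] [482.77009433 303.03570075 193.4392496 ] [-3.13935577e+00  1.19869476e-03  2.37286343e+00] 8.369333564846055
[540.82497747 193.60497801]
[800.99845714 193.25795759]
[540.05024204 142.58357995]
[570.33972124 183.44652812]
```

View pics/w8.png

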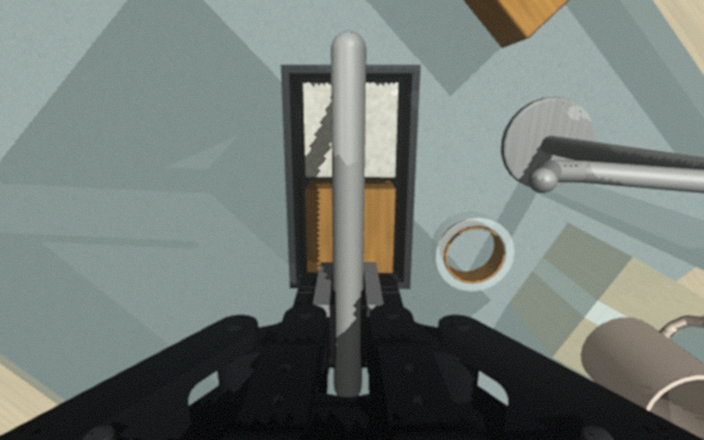

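The hook tip is at (543,180), the hook runs right through (690,182), the foot is centred at (547,141), and the bar runs from (348,48) to (348,390).

```bash
python3 -c "
from h import *
np.set_printoptions(precision=1,suppress=True)
w=np.load('pics/w8.npy',allow_pickle=True).item();t=np.load('pics/top0.npy',allow_pickle=True).item();s=np.load('pics/scene0.npy',allow_pickle=True).item()
f=lambda p:(w,p[0]/1.1,p[1]/1.1)
tip=tri(f((543,180)),(t,192.75,225.75));print('tip',tip,tri(f((543,180)),(t,192.75,225.75),(s,400+109/4,80+97/4)),onz(*f((543,180)),205),'foot',onz(*f((547,141)),3), onz(t,194.5,207,3))
print('post',tri((t,171.25,202.5),(s,400+252/4,80+125/4)), onz(t,171.25,202.5,210))
for z in (230,238,245): print(z,onz(*f((348,33)),z),onz(*f((348,397)),z))
print('hook pt',onz(*f((690,181)),183))
go(0,0,0,0)"
```

```text
tip [507.  385.9 202.9] [506.9 385.8 203.7] [506.2 385.9 205. ] foot [578.  456.4   3. ] [577.5 452.5   3. ]
post [578.5 456.  200.6] [577.3 451.3 210. ]
230 [418.4 365.  230. ] [510.7 275.7 230. ]
238 [419.4 364.1 238. ] [505.7 280.5 238. ]
245 [420.2 363.4 245. ] [501.4 284.7 245. ]
hook pt [562.8 437.9 183. ]
go [ 0.5 -1.8  0.6] [0.  0.  1.5] w 8.2 yaw [-179.9    0.1  136. ] [482.9 303.2 193.6] t 12.4
```

```bash
python3 -c "
from h import *
go(544,383.5,193.5,134)"
```

```text
go [ 3.95e-02  3.34e-01 -2.00e-04] [-0.0011  0.0008  0.0217] w 8.2 yaw [-1.799e+02  1.000e-01  1.360e+02] [482.9 303.2 193.6] t 12.4
```

Emit:
move_arm(rows="0.04 0.03 0 0 0 0.022 1;0.04 0.08 0 0 0 0.022 1;0.04 0.13 0 0 0 0.022 1;0.04 0.18 0 0 0 0.022 1;0.04 0.23 0 0 0 0.022 1;0.04 0.28 0 0 0 0.022 1;0.04 0.32 0 0 0 0.022 1;0.04 0.334 0 0 0 0.022 1;0.04 0.334 0 0 0 0.022 1;0.04 0.334 0 0 0 0.022 1;0.04 0.334 0 0 0 0.022 1")

```text
clock: 13.32
eef_pos: [542.8, 384.6, 193.9]
tool_rot: [-3.14, 0.001, 2.34]
force: [0.3, 0.1, -3.5]
width: 8.3
gripper_force: 58.4
```

Emit:
move_arm(rows="0 0 0.02 0 0 0 1;0 0 0.04 0 0 0 1;0 0 0.06 0 0 0 1;0 0 0.08 0 0 0 1;0 0 0.1 0 0 0 1;0 0 0.115 0 0 0 1;0 0 0.13 0 0 0 1;0 0 0.145 0 0 0 1;0 0 0.15 0 0 0 1;0 0 0.15 0 0 0 1;0 0 0.15 0 0 0 1")

```text
clock: 14.23
eef_pos: [543.4, 385.9, 149.1]
tool_rot: [3.141, -0.0, 2.341]
force: [-0.4, -0.1, -3.3]
width: 8.3
gripper_force: 58.4
```

```bash
python3 -c "
from h import *
go(544,383.5,142,134)
s=read_state();print(s['force'],s['torque'],s['gripper_force'])
d=cam('wrist');np.save('pics/w9.npy',d,allow_pickle=True);save(d,'w9.png',k=1)"
```

```text
go [-0.0071 -0.0042  0.0237] [ 0.0001 -0.      0.0013] w 8.3 yaw [180.   -0.  134.1] [543.4 385.9 149.1] t 14.2
[-0.38876924 -0.12076937 -3.29726395] [-0.06615307 -0.05527703  0.03548563] 58.40243339538574
```

Emit:
move_arm(rows="0 0 0.01 0 0 0 1;0 0 0.02 0 0 0 1;0 0 0.024 0 0 0 1;0 0 0.024 0 0 0 1;0 0 0.024 0 0 0 1")

```text
clock: 14.7
eef_pos: [543.5, 385.9, 142.1]
tool_rot: [3.141, 0.0, 2.341]
force: [-0.2, -0.3, -1.7]
width: 7.7
gripper_force: 58.7
```

Emit:
move_arm(rows="0 0 0.004 0 0 0 1;0 0 0.007 0 0 0 1;0 0 0.007 0 0 0 1;0 0 0.007 0 0 0 1")

```text
clock: 15.03
eef_pos: [543.7, 386.0, 141.2]
tool_rot: [3.14, 0.001, 2.341]
force: [-0.9, -2.1, 6.8]
width: 8.2
gripper_force: 59.3
```

```bash
python3 -c "
from h import *
s=read_state();print(s['force'],s['torque'],s['eef_pos'],s['width'])
d=cam('wrist');np.save('pics/w9.npy',d,allow_pickle=True);save(d,'w9.png',k=1)"
```

```text
[-0.94995461 -2.08544429  6.83384251] [-0.31459532  0.32416865  0.05042821] [543.7463063  386.02216536 141.16725469] 8.235492775242673
```

View pics/w9.png

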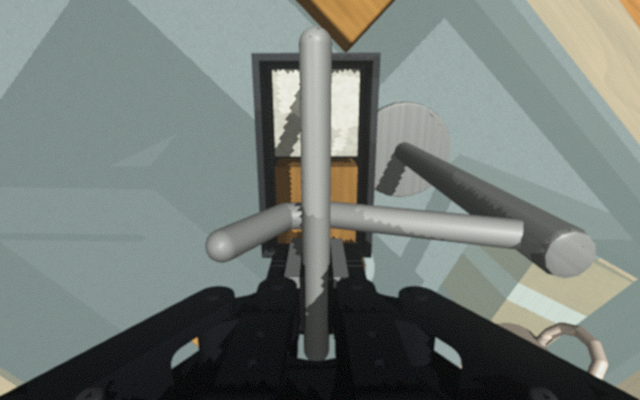

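The bar rests in the hook, which crosses it at about (315,217), near its middle. I release and rise.

Emit:
move_arm(rows="0 0 -0.005 0 0 0 -0.3;0 0 -0.005 0 0 0 -0.3;0 0 -0.005 0 0 0 -0.3;0 0 -0.005 0 0 0 -0.3;0 0 -0.005 0 0 0 -0.3;0 0 -0.005 0 0 0 -0.3;0 0 -0.005 0 0 0 -0.3;0 0 -0.06 0 0 0 -0.3;0 0 -0.16 0 0 0 -0.3;0 0 -0.28 0 0 0 -0.3;0 0 -0.4 0 0 0 -0.3;0 0 -0.5 0 0 0 -0.3")

```text
clock: 16.08
eef_pos: [543.4, 386.2, 292.4]
tool_rot: [3.14, -0.0, 2.341]
force: [1.3, 0.6, 0.7]
width: 55.5
gripper_force: 0.0
```

```bash
python3 -c "
from h import *
s=read_state();print(s['force'],s['width'])
d=cam('wrist');np.save('pics/w10.npy',d,allow_pickle=True);cv2.imwrite('pics/w10.png',d['img'][...,::-1])
t=cam('top');np.save('pics/t10.npy',t,allow_pickle=True)
c=cam('scene');np.save('pics/s10.npy',c,allow_pickle=True)
a=cv2.resize(d['img'],(480,300));b=cv2.resize(c['img'][70:200,380:510],(300,300));cv2.imwrite('pics/m10.png',np.hstack([a,b])[...,::-1])
go(400,203,230,90)"
```

```text
[1.25030673 0.57460713 0.65082585] 55.51948424863767
go [-0.1061 -0.7739  0.2051] [ 0.0038 -0.0012  0.4901] w 55.6 yaw [179.7   0.  134.1] [544.3 387.2 292.9] t 16.2
```

View pics/m10.png

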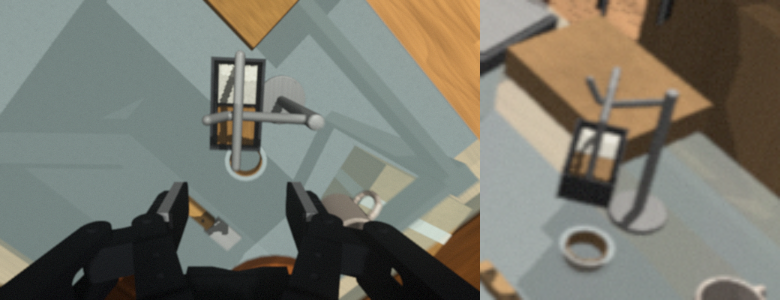

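The caddy hangs straight on the hook (left (240,115), right (600,160)). Next I hover over the left scraper with yaw 0.

```bash
python3 -c "
from h import *
go(570,200,290,60);"
```

```text
go [-0.5078 -0.3728  0.0077] [ 0.0035 -0.0022  0.8235] w 55.6 yaw [179.7   0.  134.1] [544.3 387.2 292.9] t 16.2
```

Emit:
move_arm(rows="-0.51 -0.37 0.01 0 0 0.82 -0.3;-0.51 -0.37 0.01 0 0 0.82 -0.3;-0.51 -0.37 0.01 0 0 0.82 -0.3;-0.51 -0.37 0.01 0 0 0.82 -0.3;-0.51 -0.37 0.01 0 0 0.82 -0.3;-0.51 -0.37 0.01 0 0 0.82 -0.3;-0.51 -0.37 0.01 0 0 0.82 -0.3;-0.51 -0.37 0.01 0 0 0.82 -0.3;-0.51 -0.37 0.01 0 0 0.82 -0.3;-0.51 -0.37 0.01 0 0 0.82 -0.3;-0.51 -0.37 0.01 0 0 0.82 -0.3;-0.51 -0.37 0.01 0 0 0.82 -0.3")

```text
clock: 17.23
eef_pos: [569.4, 198.2, 285.3]
tool_rot: [-3.14, 0.002, 1.052]
force: [-0.1, 0.2, -0.4]
width: 55.7
gripper_force: 0.0
```

```bash
python3 -c "
from h import *
go(570,200,170,0);"
```

```text
go [ 0.0069 -0.0007  0.3843] [0.     0.0018 0.6696] w 55.7 yaw [-1.799e+02  1.000e-01  6.030e+01] [569.4 198.2 285.3] t 17.2
```

Emit:
move_arm(rows="0 0 0.384 0 0 0.67 -0.3;0 0 0.384 0 0 0.67 -0.3;0 0 0.384 0 0 0.67 -0.3;0 0 0.384 0 0 0.67 -0.3;0 0 0.384 0 0 0.67 -0.3;0 0 0.384 0 0 0.67 -0.3;0 0 0.384 0 0 0.67 -0.3;0 0 0.384 0 0 0.67 -0.3;0 0 0.384 0 0 0.67 -0.3;0 0 0.384 0 0 0.67 -0.3;0 0 0.384 0 0 0.67 -0.3;0 0 0.384 0 0 0.67 -0.3")

```text
clock: 18.23
eef_pos: [569.8, 198.6, 171.0]
tool_rot: [3.141, 0.001, 0.003]
force: [-0.1, -0.2, -0.2]
width: 55.5
gripper_force: 0.0
```

```bash
cat >> h.py <<'E'
def blobs(d,lo,hi,amin=150,roi=None):
    h=cv2.cvtColor(d['img'],cv2.COLOR_RGB2HSV);m=cv2.inRange(h,np.array(lo),np.array(hi))
    if roi: k=np.zeros_like(m);k[roi[1]:roi[3],roi[0]:roi[2]]=1;m=m*k
    m=cv2.morphologyEx(m,cv2.MORPH_OPEN,np.ones((3,3)))
    c,_=cv2.findContours(m,cv2.RETR_EXTERNAL,cv2.CHAIN_APPROX_NONE)
    return sorted([x for x in c if cv2.contourArea(x)>amin],key=cv2.contourArea,reverse=True)
def rect(d,c,z):
    "minAreaRect of contour mapped on plane z: centre, sizes, long-axis deg"
    P=np.array([onz(d,*p,z)[:2] for p in c[:,0,:]],np.float32);(x,y),(a,b),t=cv2.minAreaRect(P)
    if a<b: a,b,t=b,a,t+90
    return np.round([x,y,a,b,(t+90)%180-90],1)
E
python3 -c "
from h import *
s=read_state();print(s['qpos'],s['eef_pos'])
d=cam('wrist');np.save('pics/w11.npy',d,allow_pickle=True);save(d,'w11.png',k=1)
h=cv2.cvtColor(d['img'],cv2.COLOR_RGB2HSV)
for p in ([600,203,22],[670,200,11],[620,160,0],[620,60,20]): 
  u,v=map(int,proj(d,p)); print(p,u,v, h[v,u] if 0<=u<640 and 0<=v<400 else '')
for c in blobs(d,(8,80,60),(24,255,255)): print(cv2.boundingRect(c),cv2.contourArea(c),rect(d,c,22))
"
```

```text
[-0.3795347   0.60814237 -0.00355337  1.69684031  0.00264447  0.83757657
 -1.95246357] [569.80697552 198.55680982 171.00890593]
[600, 203, 22] 310 141 [ 19 131 220]
[670, 200, 11] 314 56 [ 60   4 198]
[620, 160, 0] 357 116 [ 81  30 144]
[620, 60, 20] 476 117 [ 12 158  58]
(430, 61, 210, 95) 6276.5 [627.   14.2 169.5  77.  -89.2]
(26, 215, 82, 60) 2487.5 [509.1 432.9  64.9  48.5 -46.8]
(294, 81, 25, 104) 2410.5 [6.058e+02 2.072e+02 8.850e+01 2.110e+01 2.000e-01]
(565, 111, 75, 43) 2178.5 [608.1 -53.   65.4  36.  -89.9]
(0, 316, 57, 67) 1775.0 [384.1 496.8  95.8  55.4 -13.4]
(12, 187, 58, 42) 893.0 [537.7 456.2  63.5  21.4 -60.6]
(118, 102, 29, 41) 388.5 [618.3 359.5  43.1  13.8 -33.4]
```

```bash
python3 -c "
from h import *
d=np.load('pics/w11.npy',allow_pickle=True).item()
for c in blobs(d,(0,0,150),(180,22,255),100,(260,0,360,120)): print(cv2.boundingRect(c),rect(d,c,12.5))
w=np.load('pics/w11.npy',allow_pickle=True).item();t=np.load('pics/t10.npy',allow_pickle=True).item()
for c in blobs(t,(8,80,60),(24,255,255),20,(240,170,430,270)): 
  M=cv2.moments(c); u,v=M['m10']/M['m00'],M['m01']/M['m00'];print((round(u),round(v)),rect(t,c,22),onz(t,u,v,22))
  if u<270: print('tri',tri((t,u,v),(w,*[cv2.moments(blobs(d,(8,80,60),(24,255,255),150,(280,60,330,200))[0])[k]/cv2.moments(blobs(d,(8,80,60),(24,255,255),150,(280,60,330,200))[0])['m00'] for k in('m10','m01')])))
go(606,207,120,0.5)
"
```

```text
(281, 2, 51, 84) [6.794e+02 2.071e+02 6.450e+01 4.270e+01 1.000e-01]
(307, 200) [606.8  31.4 111.1  35.9 -89.7] [602.17770493  44.66136044  22.        ]
(424, 198) [ 6.104e+02 -3.732e+02  4.670e+01  3.990e+01  2.000e-01] [ 610.95829988 -374.21677419   22.        ]
(379, 247) [ 438.3 -210.9   83.2   20.4   32.4] [ 438.18146783 -210.829477     22.        ]
(262, 202) [595.3 206.6  64.8  17.9   1.1] [594.04278213 205.23825917  22.        ]
tri [600.62190722 211.29458857 -32.43616716]
(427, 224) [ 521.3 -383.2   25.    14.2   -1.4] [ 520.98655318 -384.28902898   22.        ]
go [ 0.1204 -0.0279  0.1705] [ 0.0001  0.0004 -0.0043] w 55.3 yaw [1.8e+02 0.0e+00 1.0e-01] [569.9 198.6 171.2] t 18.3
```

Emit:
move_arm(rows="0.14 -0.028 0.1 0 0 0 -0.3;0.14 -0.028 0.2 0 0 0 -0.3;0.14 -0.028 0.3 0 0 0 -0.3;0.14 -0.028 0.37 0 0 0 -0.3;0.14 -0.028 0.37 0 0 0 -0.3;0.14 -0.028 0.37 0 0 0 -0.3;0.14 -0.028 0.37 0 0 0 -0.3")

```text
clock: 18.87
eef_pos: [613.2, 207.4, 61.9]
tool_rot: [-3.141, -0.002, 0.001]
force: [0.9, 0.0, 0.8]
width: 55.5
gripper_force: 0.0
```

```bash
python3 -c "
from h import *
d=cam('wrist');np.save('pics/w12.npy',d,allow_pickle=True)
w=np.load('pics/w11.npy',allow_pickle=True).item()
for c in blobs(d,(8,80,60),(24,255,255),300,(200,0,440,330)): print(cv2.boundingRect(c),cv2.contourArea(c),rect(d,c,22))
# front edge (handle/blade junction) and sides in both views
a=blobs(w,(8,80,60),(24,255,255),300,(280,60,330,200))[0];b=blobs(d,(8,80,60),(24,255,255),300,(200,0,440,330))[0]
f=lambda c:((c[:,0,0].min()+c[:,0,0].max())/2,c[:,0,1].min())
print(f(a),f(b),tri((w,*f(a)),(d,*f(b))))
go(612,207.2,0,0)"
```

```text
(298, 151, 37, 141) 4750.0 [ 6.063e+02  2.074e+02  8.970e+01  2.130e+01 -2.000e-01]
(np.float64(306.0), np.int32(81)) (np.float64(316.0), np.int32(151)) [650.26595233 207.21501211  15.82024218]
go [-0.006   0.0015  0.2083] [-0.0008 -0.002   0.0003] w 55.3 yaw [-179.9   -0.2    0. ] [613.6 207.6  62.5] t 18.9
```

Emit:
move_arm(rows="-0.005 0 0.08 0 0 0 -0.3;-0.005 0 0.15 0 0 0 -0.3;-0.005 0 0.2 0 0 0 -0.3;-0.005 0 0.22 0 0 0 -0.3;-0.005 0 0.22 0 0 0 -0.3;-0.005 0 0.22 0 0 0 -0.3")

```text
clock: 19.42
eef_pos: [611.8, 207.5, -4.0]
tool_rot: [-3.141, -0.002, 0.0]
force: [-0.4, -0.5, 0.7]
width: 55.7
gripper_force: 0.0
```

Emit:
move_arm(rows="0 0 0.01 0 0 0 -0.3;0 0 0.013 0 0 0 -0.3;0 0 0.013 0 0 0 -0.3")

```text
clock: 19.67
eef_pos: [611.1, 207.3, -8.7]
tool_rot: [-3.141, -0.001, 0.0]
force: [0.4, 0.2, -0.4]
width: 55.8
gripper_force: 0.0
```

Emit:
move_arm(rows="0 0 0.01 0 0 0 -0.3;0 0 0.013 0 0 0 -0.3;0 0 0.013 0 0 0 -0.3")

```text
clock: 19.92
eef_pos: [610.5, 207.0, -13.5]
tool_rot: [3.141, 0.0, 0.0]
force: [-0.2, -0.3, 0.7]
width: 55.6
gripper_force: 0.0
```

Emit:
move_arm(rows="0 0 0 0 0 0 1;0 0 0 0 0 0 1;0 0 0 0 0 0 1;0 0 0 0 0 0 1;0 0 0 0 0 0 1;0 0 0 0 0 0 1;0 0 0 0 0 0 1;0 0 0 0 0 0 1")

```text
clock: 20.58
eef_pos: [610.9, 207.2, -13.0]
tool_rot: [-3.141, -0.0, 0.0]
force: [-0.2, -0.1, 4.1]
width: 20.5
gripper_force: 60.3
```

```bash
python3 -c "
from h import *
d=cam('wrist');np.save('pics/w13.npy',d,allow_pickle=True);cv2.imwrite('pics/w13.png',d['img'][...,::-1])
for c in blobs(d,(8,80,60),(24,255,255),300,(200,0,440,330)): print(cv2.boundingRect(c),cv2.contourArea(c),rect(d,c,22))
for c in blobs(d,(0,0,150),(180,22,255),100,(200,0,440,330)): print(cv2.boundingRect(c),rect(d,c,12.5))
go(612,207.2,0,0)"
```

```text
(288, 173, 57, 157) 8047.0 [ 6.187e+02  2.072e+02  6.610e+01  2.210e+01 -1.000e-01]
(258, 0, 117, 178) [679.5 207.4  62.7  41.5  -0. ]
go [ 0.0036 -0.     -0.0434] [-0.0001 -0.0003  0.0002] w 20.6 yaw [-180.   -0.    0.] [610.9 207.2 -13. ] t 20.6
```

```bash
python3 -c "
from h import *
np.set_printoptions(linewidth=250,precision=1,suppress=True)
for n in ('w11','w2','w6','w12'):
  d=np.load(f'pics/{n}.npy',allow_pickle=True).item();h=cv2.cvtColor(d['img'],cv2.COLOR_RGB2HSV)
  for x in (600,625):
    r=[]
    for y in range(115,-125,-2):
      u,v=proj(d,[x,y,20]);u,v=int(round(u)),int(round(v)); r.append(h[v,u,2] if 0<=u<640 and 0<=v<400 else -1)
    print(n,x,r)
  for y in (30,-50,85):
    r=[]
    for x in range(570,676,2):
      u,v=proj(d,[x,y,20]);u,v=int(round(u)),int(round(v)); r.append(int(h[v,u,0]) if 0<=u<640 and 0<=v<400 else -1)
    print(n,'y',y,r)
"
```

```text
w11 600 [np.uint8(147), np.uint8(141), np.uint8(149), np.uint8(153), np.uint8(157), np.uint8(151), np.uint8(151), np.uint8(152), np.uint8(134), np.uint8(87), np.uint8(77), np.uint8(65), np.uint8(92), np.uint8(103), np.uint8(102), np.uint8(98), np.uint8(97), np.uint8(100), np.uint8(93), np.uint8(59), np.uint8(43), np.uint8(50), np.uint8(53), np.uint8(50), np.uint8(49), np.uint8(91), np.uint8(142), np.uint8(137), np.uint8(137), np.uint8(142), np.uint8(137), np.uint8(138), np.uint8(121), np.uint8(51), np.uint8(45), np.uint8(49), np.uint8(54), np.uint8(56), np.uint8(54), np.uint8(51), np.uint8(49), np.uint8(53), np.uint8(46), np.uint8(46), np.uint8(43), np.uint8(65), np.uint8(78), np.uint8(78), np.uint8(88), np.uint8(96), np.uint8(93), np.uint8(97), np.uint8(94), np.uint8(91), np.uint8(88), np.uint8(90), np.uint8(90), np.uint8(97), np.uint8(94), np.uint8(95), np.uint8(130), np.uint8(135), np.uint8(130), np.uint8(133), np.uint8(136), np.uint8(132), np.uint8(109), np.uint8(56), np.uint8(44), np.uint8(84), np.uint8(93), np.uint8(102), np.uint8(104), np.uint8(104), np.uint8(100), np.uint8(96
[... 12221 characters left out ...]
, -1, -1, -1, -1, -1, -1, -1, -1, -1, -1]
w12 y 30 [84, 86, 84, 90, 78, 86, 86, 88, 85, 11, 10, 10, 12, 11, 11, 12, 11, 11, 12, 11, 11, 11, 12, 11, 11, 11, 11, 12, 11, 10, 11, 11, 12, 11, 10, 11, 11, 12, 12, 13, 10, 13, 14, 13, 14, 12, 13, 12, 13, 83, 81, 90, 81]
w12 y -50 [-1, -1, -1, -1, -1, -1, -1, -1, -1, -1, -1, -1, -1, -1, -1, -1, -1, -1, -1, -1, -1, -1, -1, -1, -1, -1, -1, -1, -1, -1, -1, -1, -1, -1, -1, -1, -1, -1, -1, -1, -1, -1, -1, -1, -1, -1, -1, -1, -1, -1, -1, -1, -1]
w12 y 85 [85, 84, 84, 85, 84, 86, 83, 83, 15, 11, 11, 12, 10, 12, 12, 11, 10, 11, 12, 9, 12, 11, 11, 11, 12, 11, 10, 12, 6, 8, 13, 10, 10, 10, 9, 8, 11, 12, 9, 6, 14, 10, 11, 12, 8, 10, 10, 13, 53, 88, 88, 85, 79]
```

```bash
python3 -c "
from h import *
go(466,54.2,47,1.2)"
```

```text
go [-0.4832  0.5098 -0.2004] [-0.0001 -0.0003 -0.0131] w 20.6 yaw [-180.   -0.    0.] [610.9 207.2 -13. ] t 20.6
```

Emit:
move_arm(rows="0 0 -0.05 0 0 0 1;0 0 -0.12 0 0 0 1;0 0 -0.2 0 0 0 1;-0.08 0.08 -0.2 0 0 0 1;-0.16 0.16 -0.2 0 0 -0.013 1;-0.24 0.24 -0.2 0 0 -0.013 1;-0.32 0.32 -0.2 0 0 -0.013 1;-0.4 0.4 -0.2 0 0 -0.013 1;-0.46 0.48 -0.2 0 0 -0.013 1;-0.483 0.51 -0.2 0 0 -0.013 1;-0.483 0.51 -0.2 0 0 -0.013 1;-0.483 0.51 -0.2 0 0 -0.013 1")

```text
clock: 21.63
eef_pos: [467.0, 54.3, 47.3]
tool_rot: [-3.141, -0.002, 0.02]
force: [0.3, -0.2, -0.6]
width: 20.1
gripper_force: 59.7
```

```bash
cat > bl.py <<'E'
from h import *
import sys
zo=float(sys.argv[1])
s=read_state();d=cam('wrist');print('F',np.round(s['force'],1),'g',round(s['gripper_force'],1))
for c in blobs(d,(8,80,60),(24,255,255),600,(200,100,440,330)): print('h',rect(d,c,22+zo)-[*s['eef_pos'][:2],0,0,0])
for c in blobs(d,(0,0,150),(180,22,255),2000,(200,0,440,330)): print('b',rect(d,c,12.5+zo)-[*s['eef_pos'][:2],0,0,0])
E
python3 bl.py 60; python3 -c "
from h import *
go(466,54.2,-12,1.2)"
```

```text
F [ 0.3 -0.2 -0.6] g 59.7
h [ 7.5414711   0.28571901 66.2        21.8         1.1       ]
b [68.7414711   1.28571901 62.5        40.9         1.1       ]
go [-0.0062  0.0037  0.1974] [-0.0007 -0.0018  0.0003] w 20.5 yaw [-179.9   -0.2    1.2] [467.7  55.3  47.2] t 21.7
```

Emit:
move_arm(rows="-0.004 0.003 0.06 0 0 0 1;-0.004 0.003 0.12 0 0 0 1;-0.004 0.003 0.17 0 0 0 1;-0.004 0.003 0.197 0 0 0 1;-0.004 0.003 0.197 0 0 0 1;-0.004 0.003 0.197 0 0 0 1;-0.004 0.003 0.197 0 0 0 1")

```text
clock: 22.27
eef_pos: [465.8, 54.7, -12.7]
tool_rot: [-3.14, -0.001, 0.023]
force: [0.7, 0.5, -0.4]
width: 20.6
gripper_force: 60.8
```

```bash
python3 bl.py 1; python3 -c "
from h import *
go(500,54.9,-12,1.2)"
```

```text
F [ 0.7  0.5 -0.4] g 60.8
h [ 7.91131069  0.16475413 65.4        22.          1.3       ]
b [68.51131069  1.36475413 62.5        40.6         1.3       ]
go [ 0.1142  0.0003 -0.0014] [-0.0005 -0.0006  0.0004] w 20.6 yaw [-1.8e+02 -1.0e-01  1.2e+00] [465.8  54.3 -12.4] t 22.3
```

Emit:
move_arm(rows="0.02 0 0 0 0 0 1;0.04 0 0 0 0 0 1;0.06 0 0 0 0 0 1;0.08 0 0 0 0 0 1;0.1 0 0 0 0 0 1;0.115 0 0 0 0 0 1;0.115 0 0 0 0 0 1;0.115 0 0 0 0 0 1")

```text
clock: 22.98
eef_pos: [499.3, 53.8, -12.4]
tool_rot: [-3.141, -0.0, 0.02]
force: [0.8, 0.7, -1.2]
width: 20.7
gripper_force: 60.8
```

```bash
python3 bl.py 1; python3 -c "
from h import *
go(546,55.9,-12,1.2)"
```

```text
F [ 0.8  0.7 -1.2] g 60.8
h [ 7.60060688  0.14100473 65.1        22.1         1.1       ]
b [68.60060688  1.24100473 62.5        40.6         1.1       ]
go [ 0.1574 -0.004  -0.0016] [ 0.0001  0.0003 -0.0002] w 21.0 yaw [180.    0.    1.2] [498.8  53.7 -12.5] t 23.0
```

```bash
python3 -c "
from h import *
d=cam('wrist');c=cam('scene')
b=cv2.resize(c['img'][120:260,230:410],(514,400));cv2.imwrite('pics/m13.png',cv2.resize(np.hstack([d['img'][:,200:460],b]),None,fx=1,fy=1)[...,::-1])
for p in ([585,56,0],[585,56,20],[599,56,11],[640,57,20]):print(proj(d,p))"
```

```text
(np.float64(314.53169732866485), np.float64(47.6388576349176))
(np.float64(314.3533727525573), np.float64(39.75246080295213))
(np.float64(315.1786524800941), np.float64(0.6483184334027783))
(np.float64(314.40872030728184), np.float64(-161.25809663375333))
```

View pics/m13.png

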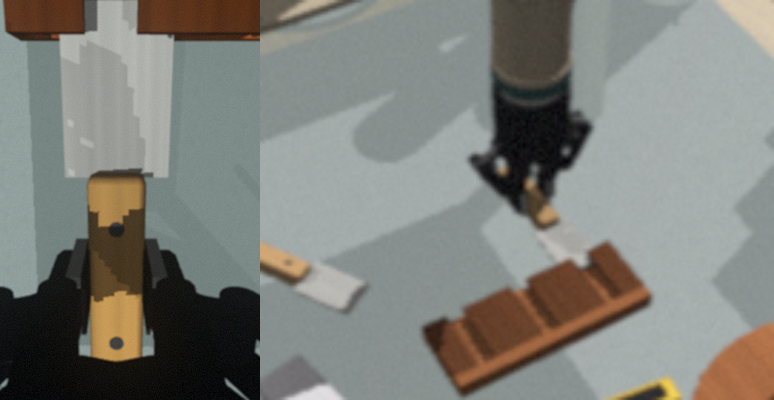

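The blade (crop columns 60-172) has entered under the roof, with the gap at 84-138. It is about 1.5 mm to the right, so I correct that while pushing on.

Emit:
move_arm(rows="0 -0.003 0 0 0 0 1;0.015 -0.005 0 0 0 0 1;0.035 -0.005 0 0 0 0 1;0.055 -0.005 0 0 0 0 1;0.075 -0.005 0 0 0 0 1;0.095 -0.005 0 0 0 0 1;0.115 -0.005 0 0 0 0 1;0.125 -0.005 0 0 0 0 1;0.13 -0.005 0 0 0 0 1;0.13 -0.005 0 0 0 0 1;0.13 -0.005 0 0 0 0 1")

```text
clock: 24.05
eef_pos: [537.7, 56.1, -12.5]
tool_rot: [3.141, 0.001, 0.021]
force: [0.9, -0.6, -0.6]
width: 20.6
gripper_force: 60.8
```

```bash
python3 bl.py 1; python3 -c "
from h import *
go(546,55.9,-12,1.2)"
```

```text
F [ 0.9 -0.6 -0.6] g 60.8
h [ 7.97591561  0.14143567 65.9        22.1         1.1       ]
h [ 58.87591561 -24.85856433  34.8         16.5        -88.9       ]
h [ 58.07591561  22.94143567  25.5         16.2        -88.9       ]
b [68.17591561  1.24143567 62.6        41.1         1.1       ]
go [ 0.0279  0.0012 -0.0015] [ 0.0001  0.0004 -0.0001] w 20.8 yaw [180.    0.    1.2] [537.6  56.1 -12.4] t 24.1
```

Emit:
move_arm(rows="0.01 0 0 0 0 0 1;0.018 0 0 0 0 0 1;0.023 0 0 0 0 0 1;0.023 0 0 0 0 0 1;0.023 0 0 0 0 0 1")

```text
clock: 24.52
eef_pos: [545.1, 56.3, -12.4]
tool_rot: [-3.142, -0.0, 0.021]
force: [-0.2, 0.0, -0.6]
width: 20.6
gripper_force: 60.8
```

Emit:
move_arm(rows="0.004 0 0 0 0 0 1;0.008 0 0 0 0 0 1;0.008 0 0 0 0 0 1;0.008 0 0 0 0 0 1")

```text
clock: 24.85
eef_pos: [547.5, 56.3, -12.4]
tool_rot: [-3.142, -0.0, 0.021]
force: [0.0, 0.7, -0.3]
width: 20.6
gripper_force: 60.8
```

Emit:
move_arm(rows="0.004 0 0 0 0 0 1;0.008 0 0 0 0 0 1;0.008 0 0 0 0 0 1;0.008 0 0 0 0 0 1")

```text
clock: 25.18
eef_pos: [547.7, 56.2, -12.7]
tool_rot: [3.141, 0.004, 0.021]
force: [-5.2, -0.1, 1.8]
width: 20.7
gripper_force: 61.1
```

```bash
cat > fr.py <<'E'
from h import *
d=cam('wrist');s=read_state();h=cv2.cvtColor(d['img'],cv2.COLOR_RGB2HSV)
M=R.from_euler('xyz',s['tool_rot']).as_matrix()
# hue/val/sat profile along the handle/blade line, off-axis +-15 mm and centre, in tool x from 20 to 80
for o in (-16,0,16):
    r=[]
    for x in range(24,72,3):
        p=s['eef_pos']+M@np.array([x,o,0]);p[2]=20 if o else 14
        u,v=map(int,np.round(proj(d,p)));r.append(tuple(int(i) for i in h[v,u]))
    print(o,r)
E
python3 fr.py
```

```text
-16 [(83, 27, 168), (86, 21, 171), (81, 25, 173), (84, 24, 169), (82, 28, 172), (47, 10, 183), (11, 176, 107), (11, 172, 105), (12, 168, 108), (12, 174, 107), (11, 165, 110), (10, 175, 111), (10, 179, 120), (12, 175, 105), (10, 171, 109), (12, 172, 108)]
0 [(19, 136, 215), (18, 133, 214), (18, 134, 213), (19, 135, 213), (18, 139, 172), (19, 116, 81), (45, 8, 200), (38, 10, 201), (35, 8, 200), (45, 8, 197), (42, 6, 201), (42, 6, 197), (38, 5, 199), (42, 6, 202), (43, 11, 203), (60, 4, 201)]
16 [(83, 25, 174), (86, 24, 172), (84, 29, 170), (83, 26, 169), (84, 29, 173), (41, 12, 176), (11, 171, 121), (11, 163, 116), (10, 178, 129), (10, 166, 132), (11, 177, 128), (12, 175, 131), (11, 173, 130), (11, 168, 132), (11, 178, 129), (10, 173, 136)]
```

The handle meets the dock with -5 N. I release and rise.

Emit:
move_arm(rows="0 0 0 0 0 0 -0.3;0 0 0 0 0 0 -0.3;0 0 0 0 0 0 -0.3;0 0 0 0 0 0 -0.3;0 0 0 0 0 0 -0.3;0 0 0 0 0 0 -0.3;0 0 -0.05 0 0 0 -0.3;0 0 -0.15 0 0 0 -0.3;0 0 -0.28 0 0 0 -0.3;0 0 -0.4 0 0 0 -0.3;0 0 -0.5 0 0 0 -0.3;0 0 -0.6 0 0 0 -0.3")

```text
clock: 26.23
eef_pos: [549.8, 56.4, 169.6]
tool_rot: [-3.141, -0.001, 0.021]
force: [0.5, -0.6, -0.2]
width: 55.6
gripper_force: 0.0
```

```bash
python3 -c "
from h import *
w=cam('wrist')
for c in blobs(w,(8,80,60),(24,255,255),400): print(cv2.boundingRect(c),rect(w,c,22))
t=cam('top');np.save('pics/t14.npy',t,allow_pickle=True)
for c in blobs(t,(8,80,60),(24,255,255),20,(240,170,460,270)): print('top',cv2.boundingRect(c),rect(t,c,22))
for c in blobs(t,(0,0,150),(180,22,255),20,(340,170,420,270)): print('grey',cv2.boundingRect(c),rect(t,c,20))
go(450,-195,170,30)"
```

```text
(273, 35, 262, 197) [582.8 -13.8 211.5 168.4 -88.8]
(558, 255, 57, 77) [ 434.6 -212.    94.8   27.    33.2]
top (306, 183, 46, 22) [627.  -33.1 161.7  75.7 -89.8]
top (426, 213, 22, 22) [ 520.9 -416.8   64.1   60.2   51.2]
top (419, 190, 21, 15) [ 613.4 -392.3   69.1   48.2  -80.3]
top (371, 237, 17, 22) [ 437.1 -211.6   86.    20.7   33.5]
grey (384, 206, 7, 5) [ 575.9 -242.3   21.6   14.3  -89.7]
go [-0.3612  0.8339  0.0039] [ 0.0008 -0.0063 -0.3203] w 55.2 yaw [-179.9   -0.6    1.2] [553.2  57.3 172.5] t 26.3
```

```bash
python3 -c "
from h import *
go(441,-209,170,33)"
```

```text
go [-0.3922  0.8799  0.0035] [ 0.001  -0.0063 -0.3537] w 55.2 yaw [-179.9   -0.6    1.2] [553.2  57.3 172.5] t 26.3
```

Emit:
move_arm(rows="-0.385 0.88 0 0 0 -0.354 -0.3;-0.385 0.88 0 0 0 -0.354 -0.3;-0.385 0.88 0 0 0 -0.354 -0.3;-0.385 0.88 0 0 0 -0.354 -0.3;-0.385 0.88 0 0 0 -0.354 -0.3;-0.385 0.88 0 0 0 -0.354 -0.3;-0.385 0.88 0 0 0 -0.354 -0.3;-0.385 0.88 0 0 0 -0.354 -0.3;-0.385 0.88 0 0 0 -0.354 -0.3;-0.385 0.88 0 0 0 -0.354 -0.3;-0.385 0.88 0 0 0 -0.354 -0.3;-0.385 0.88 0 0 0 -0.354 -0.3")

```text
clock: 27.33
eef_pos: [440.6, -208.2, 167.6]
tool_rot: [-3.141, -0.001, 0.58]
force: [-0.3, -0.2, -1.2]
width: 55.6
gripper_force: 0.0
```

```bash
python3 -c "
from h import *
d=cam('wrist');np.save('pics/w15.npy',d,allow_pickle=True)
for c in blobs(d,(8,80,60),(24,255,255),400,(150,0,490,330)): print(cv2.boundingRect(c),rect(d,c,22))
for c in blobs(d,(0,0,150),(180,22,255),400,(150,0,490,330)): print('b',cv2.boundingRect(c),rect(d,c,12.5))
go(441,-209,60,33)"
```

```text
(306, 130, 25, 98) [ 438.  -211.4   88.4   21.1   33.1]
b (424, 0, 66, 87) [ 603.4 -249.4   65.2   50.8   13.7]
b (294, 56, 49, 77) [ 499.3 -171.6   62.9   41.5   33.2]
go [0.     0.0026 0.3589] [-0.0001 -0.0003  0.0026] w 55.4 yaw [-180.    -0.    33.2] [ 440.5 -208.4  167.7] t 27.4
```

Emit:
move_arm(rows="0.008 0.002 0.1 0 0 0 -0.3;0.008 0.002 0.2 0 0 0 -0.3;0.008 0.002 0.3 0 0 0 -0.3;0.008 0.002 0.4 0 0 0 -0.3;0.008 0.002 0.42 0 0 0 -0.3;0.008 0.002 0.42 0 0 0 -0.3;0.008 0.002 0.42 0 0 0 -0.3")

```text
clock: 27.97
eef_pos: [443.0, -208.4, 42.3]
tool_rot: [3.141, -0.001, 0.578]
force: [-0.1, -0.5, 0.5]
width: 55.3
gripper_force: 0.0
```

```bash
python3 -c "
from h import *
w=np.load('pics/w15.npy',allow_pickle=True).item();d=cam('wrist')
a=blobs(w,(8,80,60),(24,255,255),400,(290,100,350,330))[0];b=blobs(d,(8,80,60),(24,255,255),400,(150,0,490,330))[0]
print(rect(d,b,22));f=lambda c:(c[c[:,0,1]<c[:,0,1].min()+4,0,0].mean(),c[:,0,1].min())
print(f(a),f(b),tri((w,*f(a)),(d,*f(b))))
go(443,-208.1,-13,33.1)"
```

```text
[ 438.2 -211.6   90.    21.2   33.1]
(np.float64(317.9259259259259), np.int32(130)) (np.float64(316.5), np.int32(154)) [ 474.27903995 -188.06925994    9.71161444]
go [-0.0002 -0.0033  0.1864] [ 0.0011 -0.001   0.    ] w 55.9 yaw [ 1.799e+02 -1.000e-01  3.310e+01] [ 443.5 -208.9   42.9] t 28.0
```

Emit:
move_arm(rows="0 0 0.06 0 0 0 -0.3;0 0 0.12 0 0 0 -0.3;0 0 0.165 0 0 0 -0.3;0 0 0.185 0 0 0 -0.3;0 0 0.185 0 0 0 -0.3;0 0 0.185 0 0 0 -0.3;0 0 0.185 0 0 0 -0.3")

```text
clock: 28.6
eef_pos: [443.1, -209.4, -12.7]
tool_rot: [3.14, -0.001, 0.577]
force: [0.1, -0.1, 0.0]
width: 55.8
gripper_force: 0.0
```

Emit:
move_arm(rows="0 0 0 0 0 0 1;0 0 0 0 0 0 1;0 0 0 0 0 0 1;0 0 0 0 0 0 1;0 0 0 0 0 0 1;0 0 0 0 0 0 1;0 0 0 0 0 0 1;0 0 0 0 0 0 1;0 0 0 0 0 0 1")

```text
clock: 29.35
eef_pos: [442.5, -209.4, -13.1]
tool_rot: [3.14, -0.0, 0.577]
force: [-0.4, 0.0, 6.3]
width: 20.3
gripper_force: 59.6
```

```bash
python3 bl.py 0; python3 -c "
from h import *
go(450,-150,47,1.2)"
```

```text
F [-0.4  0.   6.3] g 59.6
h [ 6.09803393  4.62087891 65.8        21.3        33.3       ]
b [57.09803393 37.62087891 63.1        41.         32.9       ]
go [ 0.1289 -0.1521 -0.2005] [ 0.0006 -0.0005  0.3538] w 20.5 yaw [179.9  -0.   33. ] [ 442.5 -209.4  -13.1] t 29.4
```

```bash
python3 -c "
from h import *
go(466,-85.8,47,1.2)"
```

```text
go [ 0.2903 -0.3024 -0.2006] [ 0.0006 -0.0005  0.3538] w 20.5 yaw [179.9  -0.   33. ] [ 442.5 -209.4  -13.1] t 29.4
```

Emit:
move_arm(rows="0 0 -0.05 0 0 0 1;0 0 -0.12 0 0 0 1;0 0 -0.2 0 0 0 1;0.05 -0.05 -0.2 0 0 0.06 1;0.1 -0.1 -0.2 0 0 0.13 1;0.15 -0.16 -0.2 0 0 0.2 1;0.2 -0.21 -0.2 0 0 0.27 1;0.25 -0.26 -0.2 0 0 0.33 1;0.29 -0.302 -0.2 0 0 0.354 1;0.29 -0.302 -0.2 0 0 0.354 1;0.29 -0.302 -0.2 0 0 0.354 1;0.29 -0.302 -0.2 0 0 0.354 1")

```text
clock: 30.4
eef_pos: [465.2, -86.5, 46.1]
tool_rot: [3.141, 0.001, 0.021]
force: [1.0, 0.6, -0.2]
width: 20.8
gripper_force: 58.9
```

```bash
python3 bl.py 60; python3 -c "
from h import *
go(466,-85.8,-12,1.2)"
```

```text
F [ 1.   0.6 -0.2] g 58.9
h [ 8.06559648  0.15607693 65.3        22.          1.1       ]
b [68.36559648  1.45607693 62.6        40.6         1.3       ]
go [ 0.0029 -0.0038  0.1935] [ 0.0004  0.0004 -0.0007] w 20.7 yaw [180.    0.    1.1] [465.2 -86.9  46.1] t 30.4
```

Emit:
move_arm(rows="0.002 -0.003 0.06 0 0 0 1;0.002 -0.003 0.12 0 0 0 1;0.002 -0.003 0.17 0 0 0 1;0.002 -0.003 0.193 0 0 0 1;0.002 -0.003 0.193 0 0 0 1;0.002 -0.003 0.193 0 0 0 1;0.002 -0.003 0.193 0 0 0 1")

```text
clock: 31.03
eef_pos: [466.3, -85.4, -11.6]
tool_rot: [3.142, -0.0, 0.02]
force: [0.3, -0.5, -0.8]
width: 20.7
gripper_force: 59.9
```

```bash
python3 bl.py 1; python3 -c "
from h import *
go(500,-85.1,-12,1.2)"
```

```text
F [ 0.3 -0.5 -0.8] g 59.9
h [ 7.40887588  0.32743508 65.9        21.9         1.        ]
b [68.30887588  1.32743508 63.4        41.3         1.1       ]
go [0.1118 0.0015 0.002 ] [ 0.     -0.0004 -0.0007] w 20.7 yaw [180.   -0.    1.1] [466.5 -85.3 -11.4] t 31.1
```

Emit:
move_arm(rows="0.02 0 0.002 0 0 0 1;0.04 0 0.002 0 0 0 1;0.06 0 0.002 0 0 0 1;0.08 0 0.002 0 0 0 1;0.1 0 0.002 0 0 0 1;0.118 0 0.002 0 0 0 1;0.118 0 0.002 0 0 0 1;0.118 0 0.002 0 0 0 1")

```text
clock: 31.75
eef_pos: [501.8, -84.1, -12.4]
tool_rot: [-3.141, -0.0, 0.021]
force: [-0.3, -0.1, -1.3]
width: 20.5
gripper_force: 59.9
```

```bash
python3 bl.py 1; python3 -c "
from h import *
d=cam('wrist');h=cv2.cvtColor(d['img'],cv2.COLOR_RGB2HSV)
for r in (8,16,80,120,160):
  print(r,''.join('B' if (p[1]>130 and p[0]<25) else 'g' if (p[1]<20) else '.' for p in h[r,230:400]))
go(540,-84.3,-12,1.2)"
```

```text
F [-0.3 -0.1 -1.3] g 59.9
h [ 7.75373091  0.3738102  65.5        21.7         1.1       ]
b [68.15373091  1.2738102  62.6        40.9         1.1       ]
8 BBBBBBBBBBBBBBBBBBBBBBBBBBBBBBBBBBBBBBBBBBBBBBBBBBBBBBBBBBBB..gggggggggggggggggggggggggggggggggggggggggggggggggggg.BBBBBBBBBBBBBBBBBBBBBBBBBBBBBBBBBBBBBBBBBBBBBBBBBBBBBBB
16 BBBBBBBBBBBBBBBBBBBBBBBBBBBBBBBBBBBBBBBBBBBBBBBBBBBBBBBBBBBB..gggggggggggggggggggggggggggggggggggggggggggggggggggg.BBBBBBBBBBBBBBBBBBBBBBBBBBBBBBBBBBBBBBBBBBBBBBBBBBBBBBB
80 ..............................gggggggggggggggggggggggggggggggggggggggggggggggggggggggggggggggggggggggggggggggggggggggggggggggggggggggggggggggg............................
120 ................................ggggggggggggggggggggggggggggggggggggggggggggggggggggggggggggggggggggggggggggggggggggggggggggggggggggggggggggg.............................
160 ..................................ggggggggggggggggggggggggggggggggggggggggggggggggggggggggggggggggggggggggggggggggggggggggggggggggggggggggg...............................
go [ 0.1298  0.0032 -0.0018] [ 0.0001  0.0006 -0.0001] w 20.9 yaw [1.8e+02 1.0e-01 1.2e+00] [501.  -84.1 -12.5] t 31.9
```

Gap centre is column 317.5 and blade centre 315.5: well aligned.

Emit:
move_arm(rows="0.015 0 0 0 0 0 1;0.035 0.001 0 0 0 0 1;0.055 0.001 0 0 0 0 1;0.075 0.002 0 0 0 0 1;0.095 0.002 0 0 0 0 1;0.115 0.002 0 0 0 0 1;0.135 0.002 0 0 0 0 1;0.145 0.002 0 0 0 0 1;0.15 0.002 0 0 0 0 1;0.15 0.002 0 0 0 0 1;0.15 0.002 0 0 0 0 1")

```text
clock: 32.77
eef_pos: [546.3, -83.8, -12.5]
tool_rot: [3.142, 0.001, 0.021]
force: [0.5, 0.3, -1.5]
width: 20.7
gripper_force: 59.9
```

Emit:
move_arm(rows="0.004 0 0 0 0 0 1;0.01 0 0 0 0 0 1;0.01 0 0 0 0 0 1;0.01 0 0 0 0 0 1")

```text
clock: 33.1
eef_pos: [549.7, -83.7, -12.3]
tool_rot: [-3.142, -0.0, 0.021]
force: [-0.9, -0.5, -1.5]
width: 20.5
gripper_force: 59.9
```

Emit:
move_arm(rows="0.004 0 0 0 0 0 1;0.008 0 0 0 0 0 1;0.008 0 0 0 0 0 1;0.008 0 0 0 0 0 1")

```text
clock: 33.43
eef_pos: [550.5, -83.7, -12.6]
tool_rot: [3.141, 0.003, 0.021]
force: [-3.9, 0.3, 2.2]
width: 20.6
gripper_force: 60.1
```

```bash
python3 fr.py; python3 bl.py 0
```

```text
-16 [(85, 27, 170), (84, 24, 172), (81, 24, 173), (81, 28, 174), (83, 27, 168), (30, 14, 183), (11, 161, 109), (12, 182, 101), (11, 186, 100), (12, 179, 104), (11, 174, 107), (12, 176, 103), (11, 178, 103), (11, 181, 107), (11, 181, 103), (12, 186, 103)]
0 [(18, 138, 213), (18, 135, 213), (18, 137, 214), (19, 135, 214), (18, 138, 166), (14, 75, 82), (45, 8, 201), (36, 6, 198), (40, 4, 199), (42, 6, 199), (53, 5, 199), (36, 6, 197), (38, 5, 199), (23, 5, 199), (40, 8, 199), (40, 8, 202)]
16 [(79, 24, 180), (83, 26, 178), (84, 21, 178), (82, 26, 180), (78, 26, 178), (21, 14, 178), (12, 165, 110), (11, 175, 112), (11, 169, 118), (11, 168, 117), (10, 164, 121), (12, 177, 114), (11, 172, 120), (12, 172, 117), (11, 168, 114), (12, 170, 117)]
F [-4.8 -0.4  0.4] g 60.1
h [20.48396746  4.54209059 92.2        76.8         1.1       ]
b [69.28396746  0.54209059 60.8        17.7        -0.9       ]
```

Home too, with -4 N at the dock. I release, rise and move to look at tin and case.

Emit:
move_arm(rows="0 0 0 0 0 0 -0.3;0 0 0 0 0 0 -0.3;0 0 0 0 0 0 -0.3;0 0 0 0 0 0 -0.3;0 0 0 0 0 0 -0.3;0 0 0 0 0 0 -0.3;0 0 -0.05 0 0 0 -0.3;0 0 -0.15 0 0 0 -0.3;0 0 -0.28 0 0 0 -0.3;0 0 -0.4 0 0 0 -0.3;0 0 -0.55 0 0 0 -0.3;0 0 -0.7 0 0 0 -0.3")

```text
clock: 34.53
eef_pos: [551.4, -83.6, 192.7]
tool_rot: [-3.141, 0.001, 0.021]
force: [1.3, -0.3, -0.3]
width: 55.8
gripper_force: 0.0
```

```bash
python3 -c "
from h import *
go(540,-350,230,0)"
```

```text
go [-0.0569  0.8871 -0.1247] [-0.0002  0.0004  0.0134] w 55.8 yaw [-180.     0.     1.2] [551.4 -83.6 192.7] t 34.5
```

Emit:
move_arm(rows="-0.057 0.887 -0.125 0 0 0.013 -1;-0.057 0.887 -0.125 0 0 0.013 -1;-0.057 0.887 -0.125 0 0 0.013 -1;-0.057 0.887 -0.125 0 0 0.013 -1;-0.057 0.887 -0.125 0 0 0.013 -1;-0.057 0.887 -0.125 0 0 0.013 -1;-0.057 0.887 -0.125 0 0 0.013 -1;-0.057 0.887 -0.125 0 0 0.013 -1;-0.057 0.887 -0.125 0 0 0.013 -1;-0.057 0.887 -0.125 0 0 0.013 -1;-0.057 0.887 -0.125 0 0 0.013 -1")

```text
clock: 35.45
eef_pos: [541.0, -347.8, 228.4]
tool_rot: [-3.14, -0.0, 0.003]
force: [0.4, 0.7, 0.6]
width: 85.6
gripper_force: 0.0
```

```bash
python3 -c "
from h import *
d=cam('wrist');np.save('pics/w17.npy',d,allow_pickle=True);save(d,'w17.png',(160,0,640,340),1.6)
for p in ([520,-416,37],[610,-246,24]): print(proj(d,p))
t=cam('top');np.save('pics/t17.npy',t,allow_pickle=True)
for c in blobs(t,(8,80,60),(24,255,255),20,(240,170,460,270)): print('top',cv2.boundingRect(c),rect(t,c,22))"
```

```text
(np.float64(382.41189268518025), np.float64(186.5925426636327))
(np.float64(213.8667877925459), np.float64(95.1552526984262))
top (294, 183, 58, 47) [586.1 -16.3 205.1 164.  -86.2]
top (418, 190, 21, 16) [ 613.3 -390.3   72.7   49.1  -81.6]
top (425, 219, 22, 16) [ 517.2 -413.3   68.4   53.9   51.9]
top (340, 205, 7, 24) [544.9 -84.2  82.7  20.3   3.2]
```

View pics/w17.png

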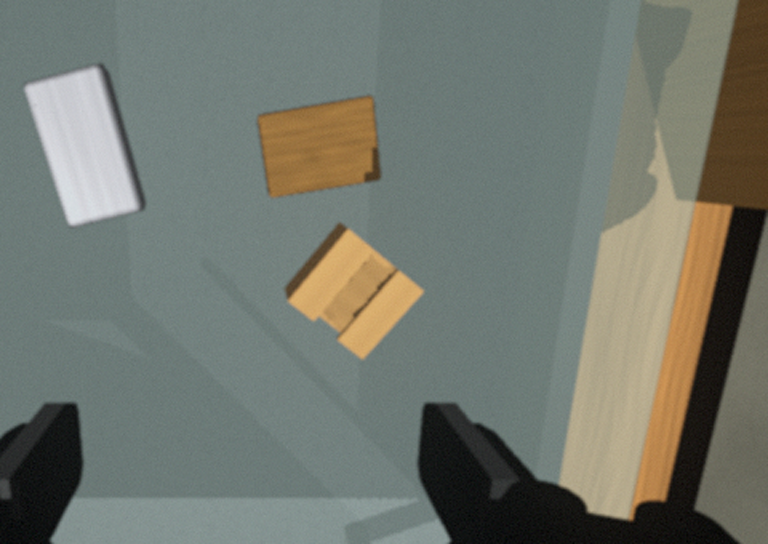

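The case roof has corners (345,226), (424,291), (362,358), (288,300), and its gap opens at the lower-left (328,328), so the way in is about -42°. The tin's corners are (25,87), (100,66), (140,208), (70,226), and the label box is at (320,147).

```bash
python3 -c "
from h import *
d=np.load('pics/w17.npy',allow_pickle=True).item();h=cv2.cvtColor(d['img'],cv2.COLOR_RGB2HSV)
for c in blobs(d,(0,0,165),(180,40,255),1000,(165,20,260,160)): print('tin',cv2.boundingRect(c),rect(d,c,24))
for c in blobs(d,(8,80,60),(24,255,255),300,(300,20,460,240)): print('case',cv2.boundingRect(c),rect(d,c,37))
q=lambda a,b:onz(d,160+a/1.6,b/1.6,37)
P=[q(345,226),q(424,291),q(362,358),q(288,300)];print(np.round(P,0));print('c',np.mean(P,0), 'dirs',[np.degrees(np.arctan2(*(P[i]-P[j])[1::-1])) for i,j in((1,2),(0,3))],[np.linalg.norm(P[i]-P[j]) for i,j in((1,2),(0,3),(0,1),(2,3))])
# profile along gap axis
c=np.mean(P,0);a=np.radians(-42.5)
for o in (-4,0,4):
  r=[]
  for k in range(-44,46,3):
    p=c+[k*np.cos(a)-o*np.sin(a),k*np.sin(a)+o*np.cos(a),0];u,v=map(int,np.round(proj(d,p)));r.append(int(h[v,u,2]))
  print(o,r)
"
```

```text
tin (176, 43, 70, 98) [ 612.  -243.5   86.7   46.5   13.5]
case (339, 141, 85, 83) [ 523.9 -413.    70.7   59.5   51.7]
case (321, 60, 76, 63) [ 613.2 -389.1   68.4   48.4  -80.5]
[[ 566. -407.   37.]
 [ 525. -459.   37.]
 [ 479. -422.   37.]
 [ 519. -372.   37.]]
c [ 522.46424302 -415.19823834   37.        ] dirs [np.float64(-39.15583341765611), np.float64(-35.93360935116341)] [np.float64(58.79495138728668), np.float64(58.56437906880853), np.float64(66.77583050334216), np.float64(63.47943331030158)]
-4 [127, 132, 130, 128, 130, 130, 133, 201, 195, 194, 185, 185, 188, 191, 193, 185, 185, 188, 188, 185, 179, 186, 190, 191, 189, 127, 118, 124, 122, 121]
0 [132, 130, 133, 127, 131, 126, 139, 197, 186, 193, 188, 185, 185, 191, 193, 191, 187, 187, 190, 190, 182, 186, 187, 194, 199, 123, 124, 122, 121, 122]
4 [128, 128, 133, 131, 130, 126, 134, 203, 180, 188, 189, 185, 189, 192, 189, 190, 185, 183, 187, 188, 180, 185, 185, 205, 206, 124, 122, 120, 122, 120]
```

```bash
python3 -c "
from h import *
go(583,-250.5,110,13.5)"
```

```text
go [ 0.141  -0.325   0.3954] [-4.00e-04 -1.00e-04 -1.48e-01] w 85.6 yaw [-180.    -0.     0.2] [ 541.  -348.2  228.6] t 35.5
```

Emit:
move_arm(rows="0.141 -0.325 0.05 0 0 -0.148 -1;0.141 -0.325 0.1 0 0 -0.148 -1;0.141 -0.325 0.2 0 0 -0.148 -1;0.141 -0.325 0.3 0 0 -0.148 -1;0.141 -0.325 0.395 0 0 -0.148 -1;0.141 -0.325 0.395 0 0 -0.148 -1;0.141 -0.325 0.395 0 0 -0.148 -1;0.141 -0.325 0.395 0 0 -0.148 -1")

```text
clock: 36.22
eef_pos: [584.0, -252.6, 111.7]
tool_rot: [3.14, -0.002, 0.233]
force: [-0.2, 0.2, 0.4]
width: 85.2
gripper_force: 0.0
```

```bash
cat > tin.py <<'E'
from h import *
import sys
z=float(sys.argv[1])
s=read_state();d=cam('wrist');print('F',np.round(s['force'],1),'g',round(s['gripper_force'],1),np.round(s['eef_pos'],1))
np.save('pics/'+sys.argv[2]+'.npy',d,allow_pickle=True)
for c in blobs(d,(0,0,165),(180,40,255),1500,(150,0,490,330)):
    print('tin',cv2.boundingRect(c),rect(d,c,z),'rel TCP in tool axes',end=' ')
    r=rect(d,c,z);a=s['tool_rot'][2];e=r[:2]-s['eef_pos'][:2];print(np.round([e[0]*np.cos(a)+e[1]*np.sin(a),e[0]*np.sin(a)-e[1]*np.cos(a)],1))
E
python3 tin.py 24 w18; python3 -c "
from h import *
d=np.load('pics/w18.npy',allow_pickle=True).item();h=cv2.cvtColor(d['img'],cv2.COLOR_RGB2HSV)
s=read_state();M=R.from_euler('xyz',s['tool_rot']).as_matrix()
for x in (0,30,50):
  r=[]
  for y in range(-36,38,3):
    p=s['eef_pos']+M@np.array([x,y,0]);p[2]=24;u,v=map(int,np.round(proj(d,p)));r.append(tuple(int(i) for i in h[v,u,1:]))
  print(x,r)"
```

```text
F [-0.2  0.2  0.4] g 0.0 [ 584.  -252.6  111.7]
tin (277, 89, 70, 124) [ 611.9 -243.4   87.5   47.1   13.7] rel TCP in tool axes [29.3 -2.5]
0 [(26, 139), (31, 141), (27, 140), (17, 136), (8, 212), (7, 215), (8, 222), (8, 215), (10, 211), (8, 217), (7, 218), (11, 216), (2, 212), (9, 221), (8, 214), (7, 212), (8, 217), (7, 214), (8, 185), (10, 129), (28, 138), (23, 144), (25, 144), (30, 146), (24, 140)]
30 [(26, 140), (25, 141), (24, 136), (18, 144), (9, 217), (8, 222), (6, 221), (8, 220), (7, 212), (9, 221), (9, 217), (7, 215), (7, 217), (7, 221), (7, 216), (7, 222), (5, 212), (6, 211), (7, 214), (11, 161), (27, 140), (25, 145), (29, 141), (27, 140), (31, 140)]
50 [(26, 140), (27, 140), (29, 143), (16, 146), (6, 211), (7, 222), (7, 222), (9, 221), (8, 216), (9, 220), (11, 216), (9, 216), (8, 215), (5, 218), (8, 220), (12, 219), (10, 214), (10, 211), (9, 217), (9, 148), (25, 141), (24, 140), (22, 137), (28, 138), (29, 140)]
```

Emit:
move_arm(rows="-0.002 -0.008 0.1 0 0 -0.002 -1;-0.002 -0.008 0.2 0 0 -0.002 -1;-0.002 -0.008 0.3 0 0 -0.002 -1;-0.002 -0.008 0.38 0 0 -0.002 -1;-0.002 -0.008 0.412 0 0 -0.002 -1;-0.002 -0.008 0.412 0 0 -0.002 -1;-0.002 -0.008 0.412 0 0 -0.002 -1;-0.002 -0.008 0.412 0 0 -0.002 -1")

```text
clock: 36.93
eef_pos: [583.5, -250.9, -11.2]
tool_rot: [3.14, -0.004, 0.236]
force: [0.1, 0.1, 0.6]
width: 85.4
gripper_force: 0.0
```

Emit:
move_arm(rows="0 0 0 0 0 0 1;0 0 0 0 0 0 1;0 0 0 0 0 0 1;0 0 0 0 0 0 1;0 0 0 0 0 0 1;0 0 0 0 0 0 1;0 0 0 0 0 0 1;0 0 0 0 0 0 1;0 0 0 0 0 0 1;0 0 0 0 0 0 1")

```text
clock: 37.77
eef_pos: [582.3, -250.8, -12.3]
tool_rot: [3.14, -0.001, 0.236]
force: [-0.4, -0.2, 6.8]
width: 48.7
gripper_force: 63.6
```

```bash
python3 tin.py 24 w19; python3 -c "
from h import *
go(440,-335,60,-38.2)"
```

```text
F [-0.4 -0.2  6.8] g 63.6 [ 582.3 -250.8  -12.3]
tin (247, 77, 135, 164) [ 625.3 -239.3   59.1   46.    13. ] rel TCP in tool axes [44.5 -1.1]
go [-0.5266  0.1626 -0.2414] [ 4.000e-04 -1.200e-03  5.745e-01] w 48.6 yaw [ 1.799e+02 -1.000e-01  1.350e+01] [ 582.3 -250.7  -12.3] t 37.8
```

```bash
python3 -c "
from h import *
go(428.3,-341.2,50,-38.2)"
```

```text
go [-0.5694  0.1736 -0.2081] [ 4.000e-04 -1.200e-03  5.745e-01] w 48.6 yaw [ 1.799e+02 -1.000e-01  1.350e+01] [ 582.3 -250.7  -12.3] t 37.8
```

Emit:
move_arm(rows="0 0 -0.05 0 0 0 1;0 0 -0.12 0 0 0 1;-0.03 0 -0.2 0 0 0.03 1;-0.1 0.03 -0.208 0 0 0.1 1;-0.18 0.05 -0.208 0 0 0.17 1;-0.26 0.08 -0.208 0 0 0.24 1;-0.34 0.1 -0.208 0 0 0.31 1;-0.42 0.13 -0.208 0 0 0.38 1;-0.5 0.15 -0.208 0 0 0.45 1;-0.55 0.17 -0.208 0 0 0.52 1;-0.57 0.174 -0.208 0 0 0.574 1;-0.57 0.174 -0.208 0 0 0.574 1")

```text
clock: 38.82
eef_pos: [425.2, -342.5, 49.5]
tool_rot: [3.14, 0.001, -0.671]
force: [0.1, 0.3, -1.7]
width: 48.6
gripper_force: 62.7
```

```bash
python3 tin.py 86 w20; python3 -c "
from h import *
go(428.3,-341.2,-6,-38.2)"
```

```text
F [ 0.1  0.3 -1.7] g 62.7 [ 425.2 -342.5   49.5]
tin (258, 236, 121, 69) [ 426.7 -344.3   46.9   29.3   51.4] rel TCP in tool axes [2.3 0.5]
tin (248, 77, 61, 78) [ 481.  -370.4   26.1   20.4  -39.7] rel TCP in tool axes [ 61.1 -12.8]
go [ 0.0027 -0.0035  0.185 ] [ 0.0002 -0.0002  0.0009] w 48.7 yaw [180.   -0.  -38.1] [ 427.  -341.5   49.5] t 38.9
```

Emit:
move_arm(rows="0.003 -0.002 0.05 0 0 0 1;0.003 -0.002 0.1 0 0 0 1;0.003 -0.002 0.15 0 0 0 1;0.003 -0.002 0.186 0 0 0 1;0.003 -0.002 0.186 0 0 0 1;0.003 -0.002 0.186 0 0 0 1;0.003 -0.002 0.186 0 0 0 1")

```text
clock: 39.45
eef_pos: [429.5, -341.0, -6.5]
tool_rot: [-3.141, -0.001, -0.664]
force: [-0.4, 0.1, -1.9]
width: 48.8
gripper_force: 62.6
```

```bash
python3 tin.py 30 w21; python3 -c "
from h import *
go(428.3,-341.2,-6.3,-38.2)
d=np.load('pics/w21.npy',allow_pickle=True).item();h=cv2.cvtColor(d['img'],cv2.COLOR_RGB2HSV)
for v in (2,6,10,14,18,22,26,30,34,40,46,52,60,70,80,90,110,140):
  print(v,''.join('B' if (p[1]>70 and p[0]<25) else 't' if p[1]<16 else '.' for p in h[v,200:432:2]))"
```

```text
F [-0.4  0.1 -1.9] g 62.6 [ 429.5 -341.    -6.5]
tin (258, 234, 121, 71) [ 431.2 -343.1   47.    30.1   51.9] rel TCP in tool axes [2.6 0.6]
tin (248, 77, 68, 79) [ 484.6 -369.5   26.5   22.9  -38.6] rel TCP in tool axes [ 61.  -11.6]
go [-0.0032  0.0023  0.0001] [-0.0003 -0.001   0.0012] w 48.5 yaw [-1.80e+02 -1.00e-01 -3.81e+01] [ 429.5 -341.2   -6.3] t 39.5
2 ......BBBBBBBBBBBBBBBBBBBBBBBBBBBBBBBBBBBBBBBBBBBBBBBBBBBBBBBBBBBBBBBBBBBBBBBBBBBBBBBBBBBBBBBBBBBBBBBBBBBBBBBBBBB...
6 ......BBBBBBBBBBBBBBBBBBBBBBBBBBBBBBBBBBBBBBBBBBBBBBBBBBBBBBBBBBBBBBBBBBBBBBBBBBBBBBBBBBBBBBBBBBBBBBBBBBBBBBBBBBB...
10 ......BBBBBBBBBBBBBBBBBBBBBBBBBBBBBBBBBBBBBBBBBBBBBBBBBBBBBBBBBBBBBBBBBBBBBBBBBBBBBBBBBBBBBBBBBBBBBBBBBBBBBBBBBB....
14 ......BBBBBBBBBBBBBBBBBBBBBBBBBBBBBBBBBBBBBBBBBBBBBBBBBBBBBBBBBBBBBBBBBBBBBBBBBBBBBBBBBBBBBBBBBBBBBBBBBBBBBBBBBB....
18 ......BBBBBBBBBBBBBBBBBBBBBBBBBBBBBBBBBBBBBBBBBBBBBBBBBBBBBBBBBBBBBBBBBBBBBBBBBBBBBBBBBBBBBBBBBBBBBBBBBBBBBBBBBB....
22 ......BBBBBBBBBBBBBBBBBBBBBBBBBBBBBBBBBBBBBBBBBBBBBBBBBBBBBBBBBBBBBBBBBBBBBBBBBBBBBBBBBBBBBBBBBBBBBBBBBBBBBBBBBB....
26 .......t.BBBBBBB
[... 722 characters left out ...]
..................................................................................................
70 ....................................................................................................................
80 ........................tttttttttttttttttttttttttttttttttttttttttttttttttttttttttt.ttttt.tttt.t.....................
90 .......................ttttttttttttttttttttttttttttttttt.tt.ttt.tttttt.tttttttttt.tttttttttttt......................
110 ........................ttttttttttttttttttttttttttttttttttt.ttt..ttttttttttttt.ttt...ttttttt.t......................
140 ........................tttttttttttttttt.tttttttttt.tttttttt..tt.ttttttt.tttttttttttttttt.tttt......................
```

The case is centred at column 318.8 and the tin at about 316.5, and the edges are symmetric. I insert with +0.6 mm of side correction.

Emit:
move_arm(rows="0.015 0.002 0 0 0 0 1;0.03 0.002 0 0 0 0 1;0.045 0.002 0 0 0 0 1;0.06 0.002 0 0 0 0 1;0.075 0.002 0 0 0 0 1;0.083 0.002 0 0 0 0 1;0.083 0.002 0 0 0 0 1;0.083 0.002 0 0 0 0 1")

```text
clock: 40.17
eef_pos: [447.8, -357.0, -7.1]
tool_rot: [-3.142, 0.0, -0.666]
force: [0.6, -0.6, -2.5]
width: 48.7
gripper_force: 62.6
```

```bash
cat > rows.py <<'E'
from h import *
s=read_state();d=cam('wrist');h=cv2.cvtColor(d['img'],cv2.COLOR_RGB2HSV);print(np.round(s['force'],1),np.round(s['torque'],2))
for v in (2,10,18,26,34,42,50,58,66,74,82,90,98,106,114,122,130,140,160,180):
  print(v,''.join('B' if (p[1]>70 and p[0]<25) else 't' if p[1]<16 else '.' for p in h[v,180:460:3]))
go(428.3,-341.2,-6.3,-38.2)
E
python3 rows.py
```

```text
[ 0.6 -0.6 -2.5] [0.05 0.05 0.01]
2 .........BBBBBBBBBBBBBBBBBBBBBBBBBBBBBBBBBBBBBBBBBBBBBBBBBBBBBBBBBBBBBBBBBBBBBBBB.............
10 .........BBBBBBBBBBBBBBBBBBBBBBBBBBBBBBBBBBBBBBBBBBBBBBBBBBBBBBBBBBBBBBBBBBBBBBBB.............
18 .........BBBBBBBBBBBBBBBBBBBBBBBBBBBBBBBBBBBBBBBBBBBBBBBBBBBBBBBBBBBBBBBBBBBBBBB..............
26 .........BBBBBBBBBBBBBBBBBBBBBBBBBBBBBBBBBBBBBBBBBBBBBBBBBBBBBBBBBBBBBBBBBBBBBBB..............
34 ..........BBBBBBBBBBBBBBBBBBBBBBBBBBBBBBBBBBBBBBBBBBBBBBBBBBBBBBBBBBBBBBBBBBBBBB..............
42 ..........BBBBBBBBBBBBBBBBBBBBBBBBBBBBBBBBBBBBBBBBBBBBBBBBBBBBBBBBBBBBBBBBBBBBBB..............
50 ..........BBBBBBBBBBBBBBBBBBBBBBBBBBBBBBBBBBBBBBBBBBBBBBBBBBBBBBBBBBBBBBBBBBBBBB..............
58 ..........BBBBBBBBBBBBBBBBBBBBBBBBBBBBBBBBBBBBBBBBBBBBBBBBBBBBBBBBBBBBBBBBBBBBB...............
66 ..........BBBBBBBBBBBBBBBBBBBBBBBBBBBBBBBBBBBBBBBBBBBBBBBBBBBBBBBBBBBBBBBBBBBBB...............
74 ...........BBBBBBBBBBBBBBBBBBBBBBBBtttttttttttttt.tt..tBBBBBBBBBBBBBBBBBBBBBBBBt..............
82 ...........BBBBBBBBBBBBBBBBBBBBBBBBttttttttttttttttttttBBBBBBBBBBBBBBBBBBBBBBBB.....
[... 312 characters left out ...]
....................ttttttttttttttttttttttttttttttttttttt.ttttttt.t.........................
122 .......................tttttttttttttttttttttttttttttttttttttttttttttt.........................
130 .......................tttttttttttttttttttttttttttttttttttttttttttt.t.........................
140 .......................tttttttttt.ttttttttttttttttttttttttttttttt..tt.........................
160 .......................ttttttttttttttt.ttttt.tt.tttttttttttttttttt.tt.........................
180 .........................tttttt..tt.tt.tt.ttttttttttttt..t.tttt.tttt..........................
go [-0.0825 -0.0013 -0.0029] [0.     0.0004 0.0007] w 48.3 yaw [180.    0.  -38.1] [ 447.5 -356.8   -7.2] t 40.2
```

Emit:
move_arm(rows="0 -0.003 -0.002 0 0 0 1;0.015 -0.003 -0.002 0 0 0 1;0.03 -0.003 -0.002 0 0 0 1;0.045 -0.003 -0.002 0 0 0 1;0.06 -0.003 -0.002 0 0 0 1;0.075 -0.003 -0.002 0 0 0 1;0.09 -0.003 -0.002 0 0 0 1;0.105 -0.003 -0.002 0 0 0 1;0.12 -0.003 -0.002 0 0 0 1;0.12 -0.003 -0.002 0 0 0 1;0.12 -0.003 -0.002 0 0 0 1")

```text
clock: 41.13
eef_pos: [476.8, -378.6, -6.5]
tool_rot: [-3.142, 0.0, -0.666]
force: [0.2, -0.1, -1.8]
width: 48.6
gripper_force: 62.6
```

```bash
python3 rows.py
```

```text
[ 0.2 -0.1 -1.8] [0.06 0.03 0.  ]
2 B.............................................................................................
10 ..............................................................................................
18 ..............................................................................................
26 ..............................................................................................
34 ...........BBBBBBBBBBBBBBBBBBBBBBBBBBBBBBBBBBBBBBBBBBBBBBBBBBBBBBBBBBBBBBBBBBBBBB.............
42 ...........BBBBBBBBBBBBBBBBBBBBBBBBBBBBBBBBBBBBBBBBBBBBBBBBBBBBBBBBBBBBBBBBBBBBBB.............
50 ...........BBBBBBBBBBBBBBBBBBBBBBBBBBBBBBBBBBBBBBBBBBBBBBBBBBBBBBBBBBBBBBBBBBBBB..............
58 ...........BBBBBBBBBBBBBBBBBBBBBBBBBBBBBBBBBBBBBBBBBBBBBBBBBBBBBBBBBBBBBBBBBBBBB..............
66 ............BBBBBBBBBBBBBBBBBBBBBBBBBBBBBBBBBBBBBBBBBBBBBBBBBBBBBBBBBBBBBBBBBBBB..............
74 ............BBBBBBBBBBBBBBBBBBBBBBBBt.tttttttttt.ttt.tttBBBBBBBBBBBBBBBBBBBBBBBB..............
82 ............BBBBBBBBBBBBBBBBBBBBBBBBttttttttttttttttttttBBBBBBBBBBBBBBBBBBBBBBBB....
[... 312 characters left out ...]
...........BBBBBBBBBBBBBBBBBBBBBBBttttttttttttttttttttBBBBBBBBBBBBBBBBBBBBBBB...............
122 .............BBBBBBBBBBBBBBBBBBBBBBBttttttttttttttttttttBBBBBBBBBBBBBBBBBBBBBBB...............
130 .............BBBBBBBBBBBBBBBBBBBBBBBtttttttttttttt.tttttBBBBBBBBBBBBBBBBBBBBBB................
140 .............BBBBBBBBBBBBBBBBBBBBBBBttttttttttttttttttttBBBBBBBBBBBBBBBBBBBBBB................
160 .............tBBBBBBBBBBBBBBBBBBBBBB.tttttttttttt.ttttt.BBBBBBBBBBBBBBBBBBBBBB................
180 ...............BBBBBBBBBBBBBBBBBBBBB.tttttttttttttttttt.BBBBBBBBBBBBBBBBBBBBB.................
go [-0.2028  0.0017 -0.0007] [0.     0.0003 0.0006] w 48.9 yaw [180.    0.  -38.1] [ 476.5 -378.4   -6.5] t 41.2
```

Emit:
move_arm(rows="0.01 0 0 0 0 0 1;0.018 0 0 0 0 0 1;0.018 0 0 0 0 0 1;0.018 0 0 0 0 0 1")

```text
clock: 41.52
eef_pos: [481.1, -382.0, -6.4]
tool_rot: [-3.142, -0.0, -0.666]
force: [-0.7, 0.6, -1.6]
width: 48.4
gripper_force: 62.6
```

Emit:
move_arm(rows="0.006 0 0 0 0 0 1;0.009 0 0 0 0 0 1;0.009 0 0 0 0 0 1;0.009 0 0 0 0 0 1")

```text
clock: 41.85
eef_pos: [482.6, -383.2, -6.6]
tool_rot: [3.141, 0.001, -0.666]
force: [-1.5, 1.0, -1.6]
width: 48.2
gripper_force: 62.8
```

```bash
python3 rows.py | grep -vE "^(2|10|18|42|50) "
```

```text
[-1.5  1.  -1.6] [0.22 0.28 0.01]
26 ..............................................................................................
34 ..............................................................................................
58 ...........BBBBBBBBBBBBBBBBBBBBBBBBBBBBBBBBBBBBBBBBBBBBBBBBBBBBBBBBBBBBBBBBBBBBB..............
66 ............BBBBBBBBBBBBBBBBBBBBBBBBBBBBBBBBBBBBBBBBBBBBBBBBBBBBBBBBBBBBBBBBBBBBt.............
74 ............BBBBBBBBBBBBBBBBBBBBBBBB..tttttttttt.tttttttBBBBBBBBBBBBBBBBBBBBBBBB..............
82 ............BBBBBBBBBBBBBBBBBBBBBBBBttttttttttttttttttttBBBBBBBBBBBBBBBBBBBBBBBB..............
90 ............BBBBBBBBBBBBBBBBBBBBBBBBttttttttttttttttttttBBBBBBBBBBBBBBBBBBBBBBBB..............
98 ............BBBBBBBBBBBBBBBBBBBBBBBBttttttttttttttttttttBBBBBBBBBBBBBBBBBBBBBBB...............
106 .............BBBBBBBBBBBBBBBBBBBBBBBttttttttttttttttttttBBBBBBBBBBBBBBBBBBBBBBB...............
114 .............BBBBBBBBBBBBBBBBBBBBBBBttttttttttttttttttttBBBBBBBBBBBBBBBBBBBBBBB...............
122 ............tBBBBBBBBBBBBBBBBBBBBBBBttttttttttttttttttttBBBBBBBBBBBBBBBBBBBBBBB...............
130 .............BBBBBBBBBBBBBBBBBBBBBBBttttttttttttttttttttBBBBBBBBBBBBBBBBBBBBBB................
140 .............BBBBBBBBBBBBBBBBBBBBBBBttttttttttttttttttt.BBBBBBBBBBBBBBBBBBBBBB................
160 .............tBBBBBBBBBBBBBBBBBBBBBB.tttttttttttttttttt.BBBBBBBBBBBBBBBBBBBBBB................
180 ...............BBBBBBBBBBBBBBBBBBBBB.tttttttttttttttttt.BBBBBBBBBBBBBBBBBBBBB.................
go [-0.2288  0.0016 -0.0008] [0.0001 0.0006 0.0007] w 48.5 yaw [ 1.80e+02  1.00e-01 -3.81e+01] [ 482.6 -383.2   -6.6] t 41.9
```

Emit:
move_arm(rows="0.004 0 0 0 0 0 1;0.007 0 0 0 0 0 1;0.007 0 0 0 0 0 1;0.007 0 0 0 0 0 1")

```text
clock: 42.23
eef_pos: [482.5, -383.3, -6.9]
tool_rot: [3.141, 0.005, -0.665]
force: [-5.5, 3.6, 1.5]
width: 48.5
gripper_force: 63.1
```

Fully home. I ease off, lower the tin onto the floor, release and rise.

Emit:
move_arm(rows="-0.004 0 0.004 0 0 0 1;-0.004 0 0.008 0 0 0 1;-0.004 0 0.008 0 0 0 1;-0.004 0 0.008 0 0 0 -1;-0.004 0 0.008 0 0 0 -1;-0.004 0 0.008 0 0 0 -1;-0.004 0 0.008 0 0 0 -1;-0.004 0 0.008 0 0 0 -1;-0.004 0 0.008 0 0 0 -1;-0.004 0 0.008 0 0 0 -1;-0.004 0 0.008 0 0 0 -1")

```text
clock: 43.15
eef_pos: [483.9, -384.1, -8.8]
tool_rot: [-3.142, -0.0, -0.666]
force: [0.6, -0.1, 0.0]
width: 85.2
gripper_force: 0.0
```

Emit:
move_arm(rows="0 0 -0.05 0 0 0 -1;0 0 -0.1 0 0 0 -1;0 0 -0.2 0 0 0 -1;0 0 -0.3 0 0 0 -1;0 0 -0.42 0 0 0 -1;0 0 -0.55 0 0 0 -1;0 0 -0.6 0 0 0 -1;0 0 -0.6 0 0 0 -1")

```text
clock: 43.82
eef_pos: [486.5, -385.8, 176.1]
tool_rot: [-3.141, -0.009, -0.666]
force: [0.7, 1.5, 0.0]
width: 85.2
gripper_force: 0.0
```

```bash
python3 -c "
from h import *
s=read_state();d=cam('wrist');np.save('pics/w30.npy',d,allow_pickle=True)
h=cv2.cvtColor(d['img'],cv2.COLOR_RGB2HSV)
for c in blobs(d,(0,0,150),(180,22,255),300,(150,0,490,330)): print('tin',cv2.boundingRect(c),rect(d,c,27))
for c in blobs(d,(8,70,60),(24,255,255),800,(150,0,490,330)): print('case',cv2.boundingRect(c),rect(d,c,37))
a=np.radians(-38.2);m=np.array([499.3,-397,0])
for o in (-8,0,8):
  r=[]
  for k in range(-50,75,3):
    p=m+[k*np.cos(a)-o*np.sin(a),k*np.sin(a)+o*np.cos(a),27];u,v=map(int,np.round(proj(d,p)));r.append('B' if h[v,u,1]>70 and h[v,u,0]<25 else 't' if h[v,u,1]<17 else '.')
  print(o,''.join(r))
t=cam('top');np.save('pics/t30.npy',t,allow_pickle=True)
for c in blobs(t,(8,80,60),(24,255,255),20,(240,170,460,270)): print('top',cv2.boundingRect(c),rect(t,c,22))
t0=np.load('pics/top0.npy',allow_pickle=True).item()
df=cv2.absdiff(t['img'],t0['img']).max(2)
for n,u,v in(('stapler',324,156),('glue',360,152),('tape',224,198),('label',429,198)): print(n,df[v-14:v+14,u-18:u+18].mean().round(1))
go(430,-300,240,0)"
```

```text
tin (291, 98, 53, 99) [ 505.7 -402.3   86.    47.   -38.2]
case (176, 0, 100, 108) [ 609.2 -391.2   67.9   52.   -80.5]
case (278, 89, 79, 73) [ 521.9 -414.8   64.6   59.2   51.7]
-8 .....ttttttttttttttttttttttttttttttBB.....
0 .....ttttttttttttttttttttttttttttttBB.....
8 .....ttttttttttttttttttttttttttttttBB.....
top (294, 183, 58, 47) [586.3 -16.4 205.3 163.9 -86. ]
top (418, 191, 22, 15) [ 613.1 -390.3   73.2   48.2  -80.3]
top (340, 205, 7, 24) [544.9 -84.3  82.7  20.1   3.2]
top (426, 212, 13, 15) [ 538.2 -400.9   57.    24.4  -35.9]
stapler 3.6
glue 4.2
tape 9.6
label 3.6
go [-0.314  -0.1102 -0.2284] [ 4.000e-04 -6.000e-04 -4.239e-01] w 85.0 yaw [ 1.80e+02 -1.00e-01 -3.82e+01] [ 483.7 -384.3  171.6] t 43.9
```

```bash
python3 -c "
from h import *
t=cam('top')
for c in blobs(t,(8,80,60),(24,255,255),20,(285,209,360,245)): print('handle',cv2.boundingRect(c),rect(t,c,22))
c=cam('scene');s10=np.load('pics/s10.npy',allow_pickle=True).item();s0=np.load('pics/scene0.npy',allow_pickle=True).item()
df=cv2.absdiff(c['img'],s10['img']).max(2);print('caddy',df[90:165,400:470].mean().round(1),(df[90:165,400:470]>50).sum())
d0=cv2.absdiff(c['img'],s0['img']).max(2)
for n,u,v in(('tape',532,222),('glue',387,350),('stapler',442,334),('label',239,356)): u,v=int(u/1.25),int(v/1.25);print(n,(d0[v-12:v+12,u-15:u+15]>50).sum())
print(read_state()['force'].round(1),read_state()['clock'])"
```

```text
handle (301, 209, 6, 21) [5.353e+02 5.580e+01 7.120e+01 1.790e+01 5.000e-01]
handle (340, 209, 7, 20) [537.7 -84.5  68.9  19.9   4.3]
caddy 8.4 16
tape 0
glue 0
stapler 0
label 0
[ 0.2  0.8 -0.6] 44.0167
```

All is in place: caddy unchanged on the hook, both handles home, tin home, bystanders unmoved.

```bash
python3 -c "
from cell import *
print(finish_job())"
```

```text
the job is handed in; nothing more can be done
None
```

The job is handed in at about 44 s on the robot's clock: the caddy hangs on the hook, both scrapers present are home in bays 0 and 2, the tin is home in its case, everything is released, and my last images showed no bystander moved; no verdict came back.

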